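# Clamp the small bottle in the shaker holder and lock the tension wheel

### The job

Take the small amber bottle from among the things in front on the left, stand it upright in the white holder between the sprung pad and the two rubber posts, and let go of it. Then wind the tension wheel on the holder's sloped console clockwise until the pad has closed right up to its sleeve and the wheel turns firm, without forcing it further. Last, nudge the flush lock slide beside the wheel up the slope, across its detent to the far end; leave everything else where it stands.

Things in the scene. Friction and masses are not known exactly. Their poses are not given: they have to be found in the camera images.
- bottle: The small amber bottle with a tall white cap, lowest of the bottles here: 37 mm diameter up to 58 mm, cap 26 mm diameter from 65 to 86 mm above its origin (rigid, does not unscrew). About 70 g. Origin: centre of its underside, z up. Stands in one of four places among taller things. Between it and the holder, a tall boxy titrator stands beyond x = 0.62 m, y 0 to 0.26 m.
- clamp: White bottle holder of a bench shaker, fixed to the worktop: base 150 mm (x) by 330 mm (y), deck 30 mm high. Origin: centre of its underside; x points to its back, y to its left as seen from its front, z up. Left half: the bottle clamp. Right half (y -165 to -5 mm): a sloped console, upper edge 118 mm high, face leaning 30 degrees, looking up and to the front.
- seat (a point): Where the bottle goes: on the deck, 30 mm above the worktop, at clamp x 0, y 112 mm; axes as clamp. A bottle centred here stands about 5 mm clear of the posts and 12 to 18 mm clear of the pad.
- pad_face (a point): Centre of the sprung pad's front face (rubber disc, 34 mm diameter, 28 mm above the deck); it moves along clamp y towards the posts. Its sleeve (19 mm diameter) runs through an aluminium bearing block at clamp x -25 to 25, y -3 to 13 mm, 74 mm high.
- wheel_axis (a point): On the tension wheel's axis, at half the wheel's thickness, 42 mm above the console's face. z points out along the axis, 30 degrees from vertical towards the front; x up the slope, y to the left. The wheel is a plain black knurled disc, 52 mm diameter, 18 mm thick, on a 14 mm stem (28 mm collar on the lowest 6 mm).
- wheel (a joint): Wheel angle (rad), grows clockwise as seen facing it; starts at 0 to 0.6. Moves the pad's sleeve 10 mm per rad to the posts. Stays where left: about 0.35 N m of friction; the spring adds 0.05 (pad touching) to 0.18 N m (pad closed up), then it climbs steeply. With the bottle in place the pad is closed up near 3.3 rad.
- pad (a joint): How far the spring plunger of the pad is pushed back into its sleeve (m): 0 free, 0.009 closed right up (the pad's back meets the sleeve's collar). Up to there the spring adds 1.5 N per mm; beyond it a stiff buffer inside, about 10 N per mm, so that the wheel feels firm. Turning the wheel 0.3 rad and more past this point is forcing it.
- lock_ridge (a point): Centre of the ridge on the lock slide: 5 mm along the slope, 18 mm across, standing out 7 mm from the console's face (this point: 4 mm). The slide lies 75 mm to the right of the wheel's axis, flush in its frame. z points out of the console's face, x up the slope (the way to push it).
- lock (a joint): Travel of the lock slide (m): 0 at the lower end (open), 0.012 at the upper end (locked, a firm stop); a spring detent in the middle takes about 5 N to cross; it stays where it is left.
- amber_big: Larger, taller amber bottle with a black cap, 51 mm diameter, 159 mm high; bystander. Origin under its centre.
- flask: Stoppered conical flask, 59 mm diameter, 117 mm high; bystander. Origin under its centre.
- jar: Wide-mouth jar, 76 mm diameter, 106 mm high; bystander. Origin under its centre.
- stopper: Conical rubber stopper, 29 mm diameter, 24 mm high; bystander. Origin under its centre.
- posts (a point): Midpoint between the two rubber posts (12 mm diameter, from the deck up to 70 mm above the worktop, at clamp x -15 and +15 mm, y 136 mm); this point is on the deck; axes as clamp. An aluminium wall as high stands behind them.
Mind the look-alikes: they are no part of the job. What is shaped like the bottle but green is not meant.

How it is judged:
By the outcome, as a careful person would: the job done as asked, in the order asked, and still so for the second after the job is handed in, with the robot touching nothing.
It also fails if it takes over 72 s, if anything falls off the work surface, if the arm or the gripper's body presses on something with over 40 N, if the wrist force passes 120 N, or if a joint passes its speed limit or range.

### The arm

A 6-joint arm with a two-finger parallel gripper is mounted at the origin on a cart in front of the work surface, level with it; the furniture and walls round the work are solid. World frame = base frame: x ahead of the robot, y to its left, z up, the work surface at z = 0. Lengths are in m, angles in degrees, forces in N, time in s.
With the tool pointing down it reaches from about 0.4 to 0.825 m from the base axis. Payload 7 kg.
Tool frame: the origin (TCP) lies midway between the tips of the shut fingers; the grasp point (between the pads) lies r.grasp_offset behind it (r.grasp_offset is the distance from the TCP to the grasp point, in m); x points along the fingers, z is the direction in which the jaws open and shut, and the axes are right-handed (so a half turn about x gives the same grasp; the last joint's range is limited). The gripper opens to 88 mm and grips with 3 to 60 N. Pads are 19 mm wide; open, the fingers measure 130 mm over their backs; the gripper's body (78 mm by 193 mm) begins 47 mm behind the grasp point.
Start: joints at [89.444, 20.546, 0.682, 0, -70.136, -16.507], TCP at [0.198, 0.645, 0.227] pointing down, gripper open.
Joint ranges: [-176.03, 176.03], [-82.01, 121.73], [-58.28, 71.71], [-173.87, 95.51], [-174.79, -0.11], [-173.66, 173.66]. Speed limits (degrees/s): [136.94, 136.94, 172.46, 180, 180, 180].

### API

Orientations are given as [roll, pitch, yaw] about the fixed x, y, z axes, in that order (R = Rz(yaw) Ry(pitch) Rx(roll)).
In Python, from plant import readout, vision, close_job, r gives the robot as it stands.
- The arm moves only by the shell command python3 -m handwheel 'ROWS' [OPENING] [FORCE]. ROWS is JSON, a list that holds one entry, the list of rows, each a list of 4 numbers: the shift along the world's x, y, z in units of 40 mm (1.0 is 40 mm), then the turn about the world's z in units of 5 degrees (1.0 is 5 degrees). In form: [[[tx, ty, tz, roll], ...]]. A call has 1 to 8 rows; each row shifts and turns the pose as measured when the row begins; what a row does not reach is not made up. A row lasts 1/10 s, in which the tool goes at most 50 mm and 8.59 degrees, less where a joint would pass 70% of its speed; a pose out of reach is approached as far as the arm can. A call is refused whole if a number of a shift passes 1 or a number of a turn 1, either way. A call with a gripper value outside its range is refused whole. OPENING is the finger opening in mm, from 0 to 87.6, set as the call begins (- or left out, the last holds). The fingers move at their own pace and stop on an object; FORCE is the grip in N (left out, the last holds). Time passes only in rows, so rows that do not move let the fingers close. It gives the time, the measured TCP pose, the force and the opening at its end, in the units of the state.
- readout.get_state(): the state, without advancing time (a new reading comes with each control period).
- vision.capture(name): name is "scene" or "side" or "wrist"; returns the picture (384x512x3 uint8, blue, green, red); there is no depth.
- vision.get_calibration(name): a dict with "intrinsics" (3x3 intrinsics, pixels), "dist" ([k1, k2, p1, p2, k3] as OpenCV has them; the pictures are not rectified), "pose" (4x4, takes a point from camera to world coordinates). Camera axes: x right, y up, looking along -z (the intrinsics and any distortion apply to the point x, -y, -z); pixel columns grow to the right and rows downward; lengths in m; the calibration is good to about 2 mm. A picture is of the moment at which its call begins: read the wrist's pose just before it. get_calibration takes no time and is no camera call; for the wrist camera it gives the pose at the moment of the call.
- close_job(): hands the job in, once; it reports no verdict.
The state is a dict: "time_s": time; "joints": joint angles; "qd": joint speeds; "joint_torque": joint torques, N m; "tcp_pos": TCP position; "eef_rot": TCP orientation; "contact_force": force on the tool from outside, world axes, zero at the start; "moment": the same for the moment, N m; "gripper_width": finger opening in m.
Only numpy, scipy, OpenCV 4.12 (cv2) and the standard library are available. Lean on these libraries where they do the work, as an engineer would, in place of code of your own. Each camera call takes 0.05 s, during which the arm holds its last target.

## Working session

There is one attempt and no reset: what is moved stays moved. The work goes in short steps, Python scripts to look and compute and a shell command to move; the robot and the scene stay as the last step left them, time stands still between calls to the robot, and variables do not carry over. Pictures are saved under pics/ and viewed, and the job is handed in when it is done.

I'll start by looking at the state and the pictures.

```bash
ls -la; mkdir -p pics; python3 - <<'E'
from plant import readout, vision, r
import cv2
print(readout.get_state()); print(r.grasp_offset)
for n in ("scene","side","wrist"):
    c=vision.get_calibration(n); print(n,c)
    cv2.imwrite(f"pics/{n}0.png",vision.capture(n))
E
```

```text
total 12
drwxr-xr-x  3 agent agent 4096 Dec  7 05:11 .
drwxr-xr-x 23 root  root  4096 Dec  7 05:11 ..
drwxr-xr-x  2 agent agent 4096 Dec  7 05:11 pics
{'time_s': 0.0, 'joints': array([ 8.94475879e+01,  2.05889616e+01,  6.35293548e-01, -2.03319190e-02,
       -7.01370584e+01, -1.65066560e+01]), 'qd': array([ 0.03876373,  0.01584452,  0.01738498,  0.04438297,  0.00451358,
       -0.05584845]), 'joint_torque': array([ 3.20988611e-04, -5.82713485e+01,  2.93054563e+01,  6.99708447e+00,
        6.95720402e-03, -1.49336333e-04]), 'tcp_pos': array([0.19789998, 0.64482914, 0.2256615 ]), 'eef_rot': array([   4.61144427,   89.90728141, -102.45454718]), 'contact_force': array([0.53406372, 0.86131197, 0.09179004]), 'moment': array([0.00652755, 0.03266026, 0.00710112]), 'gripper_width': 0.0875196018289237}
0.0188
scene {'intrinsics': array([[355.04546278,   0.        , 253.9209257 ],
       [  0.        , 355.04546278, 195.72493073],
       [  0.        ,   0.        ,   1.        ]]), 'dist': array([-0.03118162,  0.        ,  0.        ,  0.        ,  0.        ]), 'pose': array([[ 0.82531742,  0
[... 545 characters left out ...]
9],
       [-0.13103743,  0.35833637, -0.92435071, -0.95173722],
       [ 0.02456262,  0.93327759,  0.35831496,  0.49138937],
       [ 0.        ,  0.        ,  0.        ,  1.        ]])}
wrist {'intrinsics': array([[286.28407866,   0.        , 257.55178454],
       [  0.        , 286.28407866, 190.42915387],
       [  0.        ,   0.        ,   1.        ]]), 'dist': array([-0.01067999,  0.        ,  0.        ,  0.        ,  0.        ]), 'pose': array([[-0.29283018,  0.92020648,  0.25975086,  0.26793963],
       [-0.95616141, -0.28250368, -0.07711696,  0.6234194 ],
       [ 0.00241705, -0.27094592,  0.96259154,  0.38420928],
       [ 0.        ,  0.        ,  0.        ,  1.        ]])}
```

View pics/scene0.png

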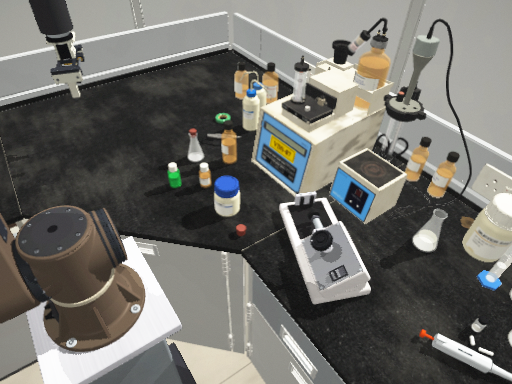

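View pics/side0.png

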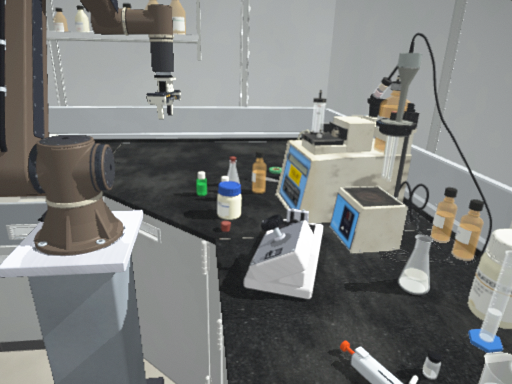

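View pics/wrist0.png

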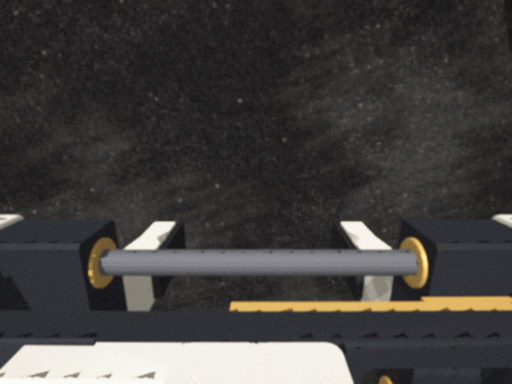

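Scene picture: the candidates are a small amber bottle at (205,176), a green look-alike at (174,176) and a larger amber bottle with a black cap at (229,145). The flask is at (195,150), the jar at (227,195) and the stopper at (241,230). The small amber one with the white cap fits the description. I'll confirm it in an enlarged crop and crop the clamp as well.

```bash
cat > h.py <<'E'
import numpy as np, cv2
from plant import vision, readout
def ray(cal,uv):
    K=cal["intrinsics"];d=cal["dist"];P=cal["pose"]
    p=cv2.undistortPoints(np.array([[uv]],float),K,d)[0,0]
    v=P[:3,:3]@np.array([p[0],-p[1],-1.0]); return P[:3,3],v/np.linalg.norm(v)
def onz(cal,uv,z):
    o,v=ray(cal,uv); return o+v*(z-o[2])/v[2]
def tri(c1,uv1,c2,uv2):
    o1,v1=ray(c1,uv1);o2,v2=ray(c2,uv2)
    A=np.stack([v1,-v2],1);t=np.linalg.lstsq(A,o2-o1,rcond=None)[0]
    a=o1+v1*t[0];b=o2+v2*t[1];return (a+b)/2,np.linalg.norm(a-b)
def proj(cal,p):
    P=cal["pose"];q=P[:3,:3].T@(np.asarray(p,float)-P[:3,3])
    q=np.array([q[0],-q[1],-q[2]])
    return cv2.projectPoints(q[None],np.zeros(3),np.zeros(3),cal["intrinsics"],cal["dist"])[0][0,0]
E
python3 - <<'E'
import cv2
s=cv2.imread("pics/scene0.png");d=cv2.imread("pics/side0.png")
cv2.imwrite("pics/c1.png",cv2.resize(s[110:245,150:270],None,fx=4.4,fy=4.4,interpolation=cv2.INTER_CUBIC))
cv2.imwrite("pics/c2.png",cv2.resize(s[180:310,270:380],None,fx=4.6,fy=4.6,interpolation=cv2.INTER_CUBIC))
cv2.imwrite("pics/c3.png",cv2.resize(d[140:305,180:340],None,fx=3.6,fy=3.6,interpolation=cv2.INTER_CUBIC))
E
```

```text
(no output)
```

View pics/c1.png

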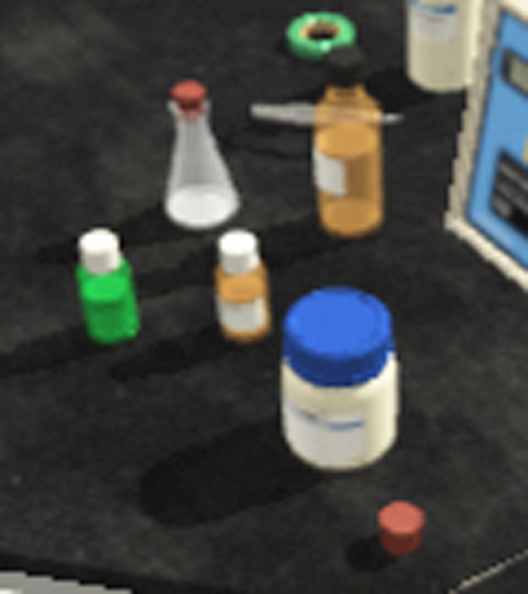

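View pics/c2.png

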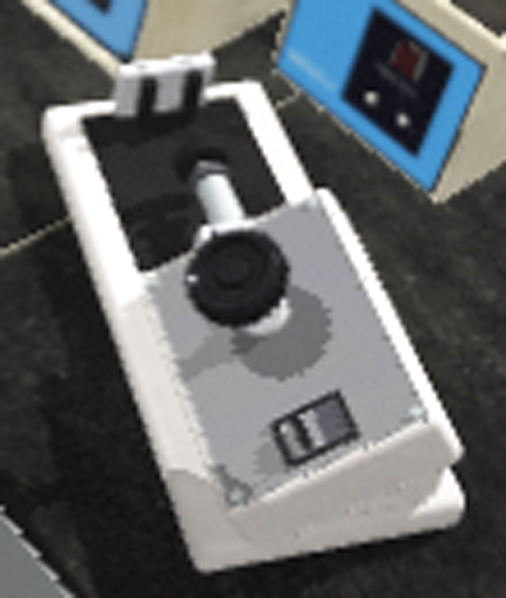

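View pics/c3.png

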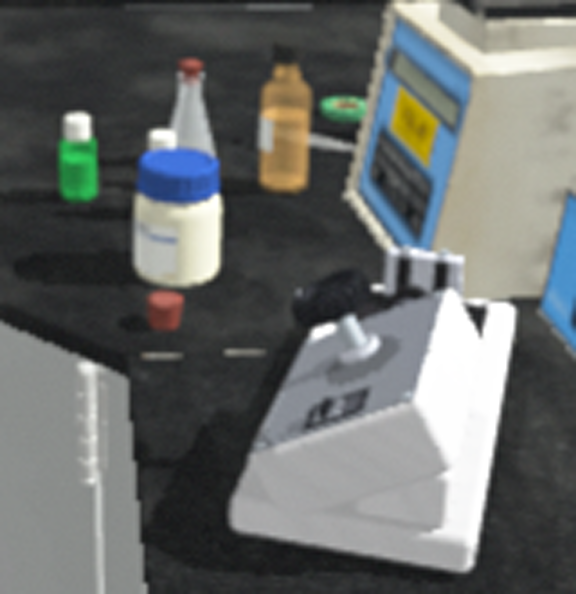

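The crop confirms it: small amber body and white cap at (205,176), with the green one to its left. The clamp's posts are at the far end and the console at the near end, facing the robot. Next I'll measure.

```bash
python3 - <<'E'
from h import *
s=cv2.imread("pics/scene0.png");d=cv2.imread("pics/side0.png")
cs=vision.get_calibration("scene");cd=vision.get_calibration("side")
# bottle: cap (white) and amber body masks in scene
hsv=cv2.cvtColor(s,cv2.COLOR_BGR2HSV)
roi=np.zeros(s.shape[:2],np.uint8);roi[160:190,196:214]=1
am=((hsv[...,0]>8)&(hsv[...,0]<25)&(hsv[...,1]>110)&(hsv[...,2]>90)&(roi>0))
wh=((hsv[...,1]<60)&(hsv[...,2]>140)&(roi>0))
cap=wh.copy();cap[173:]=0
for n,m in(("amber",am),("cap",cap)):
    ys,xs=np.nonzero(m);print(n,len(xs),xs.min(),xs.max(),ys.min(),ys.max(),xs.mean(),ys.mean())
ys,xs=np.nonzero(cap)
print("cap centre at z .0755:",onz(cs,(xs.mean(),ys.mean()),.0755))
ys,xs=np.nonzero(am);
print("body bottom front z0:",onz(cs,((xs.min()+xs.max())/2,ys.max()+1),0))
def S(u,v):return (270+u/4.6,180+v/4.6)
def D(u,v):return (180+u/3.6,140+v/3.6)
for n,p,z in(("FR bottom",S(200,572),0),("BR bottom",S(462,525),0),("BR deck",S(463,487),.03),("FL deck",S(45,110),.03),("BL deck",S(262,85),.03)):
    print(n,p,onz(cs,p,z))
for n,p,z in(("sFR bottom",D(233,530),0),("sBR bottom",D(474,572),0),("sBL deck",D(515,303),.03)):
    print(n,p,onz(cd,p,z))
print("wheel top?",tri(cs,S(240,272),cd,D(330,298)))
print("ridge",tri(cs,S(307,435),cd,D(327,410)))
E
```

```text
amber 106 199 211 169 187 205.1509433962264 176.74528301886792
cap 78 196 208 160 171 203.42307692307693 166.32051282051282
cap centre at z .0755: [0.43071053 0.23295986 0.0755    ]
body bottom front z0: [0.42052871 0.21671332 0.        ]
FR bottom (313.47826086956525, 304.3478260869565) [ 0.43963114 -0.29583293  0.        ]
BR bottom (370.4347826086956, 294.1304347826087) [ 0.5771631  -0.35527317  0.        ]
BR deck (370.6521739130435, 285.8695652173913) [ 0.57542222 -0.34771778  0.03      ]
FL deck (279.7826086956522, 203.91304347826087) [0.56034586 0.00155129 0.03      ]
BL deck (326.95652173913044, 198.47826086956522) [ 0.69541581 -0.05999189  0.03      ]
sFR bottom (244.72222222222223, 287.22222222222223) [ 0.43671797 -0.29088102  0.        ]
sBR bottom (311.66666666666663, 298.8888888888889) [ 0.57598865 -0.34633457  0.        ]
sBL deck (323.05555555555554, 224.16666666666669) [ 0.69698748 -0.05473959  0.03      ]
wheel top? (array([ 0.50768524, -0.22184397,  0.12636684]), np.float64(0.0047105905062986226))
ridge (array([ 0.49125114, -0.29966037,  0.08964008]), np.float64(0.0016821182532240808))
```

```bash
python3 - <<'E'
from h import *
from scipy.spatial.transform import Rotation as R
cs=vision.get_calibration("scene");cd=vision.get_calibration("side")
st=readout.get_state()
T=R.from_euler('xyz',st["eef_rot"],degrees=True).as_matrix();print(T.round(3))
def C(u,v):return (150+u/4.4,110+v/4.4)
cam=cs["pose"][:2,3]
def base(n,p,rad):
    g=onz(cs,p,0)[:2];d=(g-cam)/np.linalg.norm(g-cam);print(n,(g+d*rad).round(3))
base("green",C(112,342),.0185);base("bottle",C(245,340),.0185);base("flask",C(203,228),.0295)
base("amber_big",C(351,236),.0255);base("jar",C(340,466),.038);base("stopper",C(400,555),.0145)
# titrator foot corner, hot block feet in scene
for n,p in(("titr front-left foot",C(450,225)),("titr corner right foot",(300,193)),("block front foot",(371,222)),("block left foot",(331,195))):print(n,onz(cs,p,0).round(3))
D=lambda u,v:(180+u/3.6,140+v/3.6)
print("bottle cap top tri",tri(cs,(204.2,163.5),cd,D(161,136)))
E
```

```text
[[-0.     0.956 -0.294]
 [-0.001 -0.294 -0.956]
 [-1.     0.     0.001]]
green [0.347 0.288]
bottle [0.432 0.235]
flask [0.472 0.381]
amber_big [0.567 0.301]
jar [0.435 0.104]
stopper [ 0.416 -0.005]
titr front-left foot [0.628 0.248 0.   ]
titr corner right foot [0.665 0.027 0.   ]
block front foot [ 0.762 -0.188  0.   ]
block left foot [ 0.742 -0.035  0.   ]
bottle cap top tri (array([0.43140129, 0.23261162, 0.08279793]), np.float64(0.007753881630579821))
```

Heights and sizes agree: the cap triangulates to z≈0.083 and the base sides to 150 × 320 mm. The bottle is at about (0.431, 0.234). The clamp is at (0.568, -0.175) with yaw ≈ -22.5°, so the seat is at about (0.611, -0.072). The jaw line runs nearly along y and clears the neighbours. I'll move over the bottle.

```bash
python3 -m handwheel '[[[0.55,-0.97,0,0],[0.55,-0.97,0,0],[0.55,-0.97,0,0],[0.55,-0.97,0,0],[0.55,-0.97,0,0],[0.55,-0.97,0,0],[0.55,-0.97,0,0],[0.55,-0.97,0,0]]]' 87.6 20
```

```text
time_s: 0.95
tcp_pos: [0.3748, 0.3256, 0.2214]
eef_rot: [6.2, 89.6, -100.4]
contact_force: [0.1, 0.8, 0.4]
gripper_width: 0.0875
```

```bash
python3 -m handwheel '[[[0.6,-0.95,0,0],[0.6,-0.95,0,0],[0.1,-0.2,0,0],[0,0,0,0]]]'; python3 - <<'E'
from h import *
from scipy.spatial.transform import Rotation as R
st=readout.get_state();print(st["tcp_pos"],st["joints"].round(1));T=R.from_euler('xyz',st["eef_rot"],degrees=True).as_matrix();print(T.round(3))
c=vision.get_calibration("wrist");im=vision.capture("wrist");cv2.imwrite("pics/w1.png",im)
print(proj(c,(.431,.2335,.0755)),proj(c,st["tcp_pos"]))
E
```

```text
time_s: 1.35
tcp_pos: [0.4291, 0.2331, 0.2216]
eef_rot: [5.7, 89.7, -101.2]
contact_force: [-0.8, -0.2, -0.4]
gripper_width: 0.0877
[0.42911119 0.23314691 0.22159481] [ 51.8   3.1 -22.5   0.2 -64.7  21.2]
[[-0.001  0.957 -0.291]
 [-0.006 -0.291 -0.957]
 [-1.     0.001  0.006]]
[255.46933578 177.92261554] [256.92068587 236.10361916]
```

View pics/w1.png

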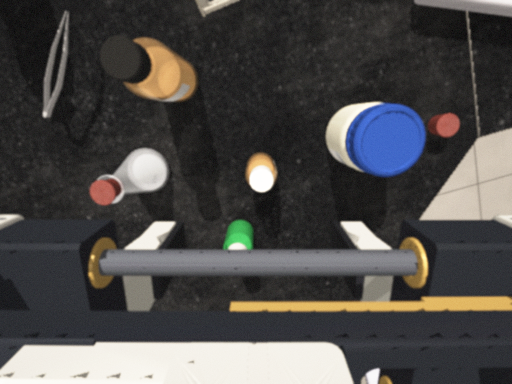

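The wrist picture shows the cap at (262,178), with the jar, flask, green and big amber bottles clear of the fingers' columns. I'll measure the cap.

```bash
python3 - <<'E'
from h import *
im=cv2.imread("pics/w1.png");c=vision.get_calibration("wrist")
hsv=cv2.cvtColor(im,cv2.COLOR_BGR2HSV)
m=((hsv[...,1]<50)&(hsv[...,2]>150)).astype(np.uint8);z=np.zeros_like(m);z[155:205,240:285]=m[155:205,240:285]
ys,xs=np.nonzero(z);print(len(xs),xs.min(),xs.max(),ys.min(),ys.max(),xs.mean(),ys.mean())
for zz in(.086,.0755):print(zz,onz(c,(xs.mean(),ys.mean()),zz))
print("dia", (xs.max()-xs.min()+1)/286*(c["pose"][2,3]-.086))
E
```

```text
520 249 273 166 191 260.96153846153845 178.75576923076923
0.086 [0.43052263 0.22809233 0.086     ]
0.0755 [0.4280766  0.22862224 0.0755    ]
dia 0.02570576658910157
```

```bash
python3 -m handwheel '[[[0.03,-0.09,-0.8,0],[0,0,-0.8,0],[0,0,-0.7,0],[0,0,-0.5,0],[0,0,-0.5,0],[0,0,-0.25,0],[0,0,0,0]]]'; python3 - <<'E'
from h import *
c=vision.get_calibration("wrist");im=vision.capture("wrist");cv2.imwrite("pics/w2.png",im)
E
```

```text
time_s: 2.1
tcp_pos: [0.4275, 0.2385, 0.0757]
eef_rot: [49.8, 89.8, -56.6]
contact_force: [0.4, -0.4, -0.7]
gripper_width: 0.0877
```

View pics/w2.png

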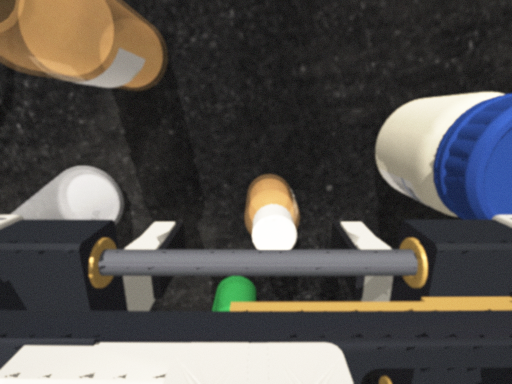

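The cap is at (274,230) and right of centre, because the arm drifted +y while descending. I'll correct that, go down the last 10 mm and close.

```bash
python3 -m handwheel '[[[0.06,-0.23,-0.12,0],[0,0,-0.12,0],[0,0,0,0]]]'; python3 - <<'E'
from h import *
im=vision.capture("wrist");c=vision.get_calibration("wrist");cv2.imwrite("pics/w3.png",im)
hsv=cv2.cvtColor(im,cv2.COLOR_BGR2HSV)
m=((hsv[...,1]<50)&(hsv[...,2]>150)).astype(np.uint8);z=np.zeros_like(m);z[190:250,225:300]=m[190:250,225:300]
ys,xs=np.nonzero(z);print(len(xs),xs.min(),xs.max(),ys.min(),ys.max())
print(onz(c,((xs.min()+xs.max())/2,ys.min()+ (xs.max()-xs.min())/2),.086), readout.get_state()["tcp_pos"])
cv2.imwrite("pics/w3.png",im[150:384])
E
```

```text
time_s: 2.45
tcp_pos: [0.4314, 0.2308, 0.0685]
eef_rot: [119.0, 89.7, 12.7]
contact_force: [-0.9, 0.9, -0.4]
gripper_width: 0.0877
1224 240 286 201 249
[0.44479456 0.22347023 0.086     ] [0.43145229 0.23082533 0.06869409]
```

View pics/w3.png

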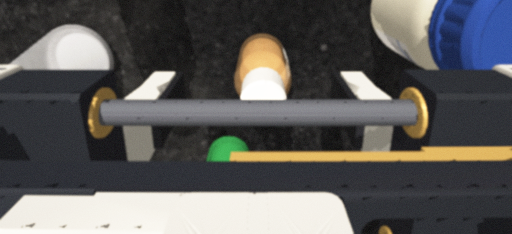

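```bash
python3 -m handwheel '[[[0,-0.04,-0.04,0],[0,0,0,0],[0,0,0,0],[0,0,0,0],[0,0,0,0],[0,0,0,0]]]' 15 25
```

```text
time_s: 3.1
tcp_pos: [0.4322, 0.2294, 0.0682]
eef_rot: [129.9, 89.6, 23.5]
contact_force: [1.3, -0.8, 0.2]
gripper_width: 0.0448
```

```bash
python3 -m handwheel '[[[0,0,0,0],[0,0,0,0],[0,0,0,0],[0,0,0,0],[0,0,0,0]]]'
```

```text
time_s: 3.6
tcp_pos: [0.4321, 0.2294, 0.0681]
eef_rot: [129.1, 89.6, 22.7]
contact_force: [-0.7, 0.2, 0.1]
gripper_width: 0.0243
```

```bash
python3 -m handwheel '[[[0,0,0,0],[0,0,0.2,0],[0,0,0.6,0],[0,0,0.8,0],[0,0,0.9,0],[0,0,0.8,0],[0,0,0.3,0],[0,0,0,0]]]'; python3 - <<'E'
from h import *
im=vision.capture("wrist");cv2.imwrite("pics/w4.png",im)
E
```

```text
time_s: 4.4
tcp_pos: [0.4305, 0.2274, 0.2202]
eef_rot: [117.8, 89.7, 11.5]
contact_force: [0.2, -0.3, -1.6]
gripper_width: 0.0245
```

View pics/w4.png

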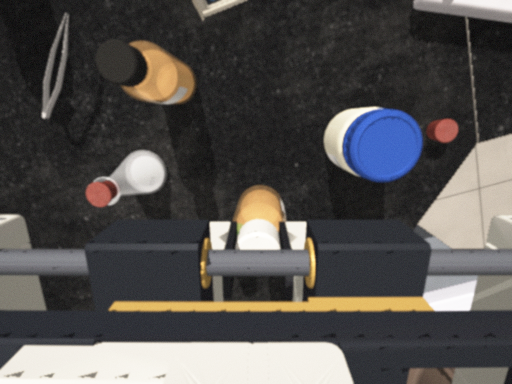

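The wrist picture shows the bottle lifted and hanging straight between the pads at (260,225). I'll carry it to the front of the titrator and then on to the holder.

```bash
python3 -m handwheel '[[[0.2,-0.6,0,0],[0.2,-0.9,0,0],[0.25,-0.9,0,0],[0.25,-0.9,0,0],[0.25,-0.9,0,0],[0.3,-0.9,0,0],[0.3,-0.9,0,0],[0.3,-0.7,0,0]]]';python3 -m handwheel '[[[0.3,-0.3,0,0],[0,0,0,0]]]'; python3 - <<'E'
from h import *
from scipy.spatial.transform import Rotation as R
c=vision.get_calibration("wrist");st=readout.get_state();im=vision.capture("wrist");cv2.imwrite("pics/w5.png",im)
print(st["tcp_pos"],st["joints"].round(1));print(R.from_euler('xyz',st["eef_rot"],degrees=True).as_matrix().round(3))
np.save("c5.npy",c["pose"])
E
```

```text
time_s: 5.25
tcp_pos: [0.5078, -0.0492, 0.2104]
eef_rot: [-51.4, 89.5, -157.3]
contact_force: [0.6, 0.9, -0.4]
gripper_width: 0.0244
time_s: 5.45
tcp_pos: [0.5192, -0.0653, 0.2071]
eef_rot: [-55.8, 89.2, -162.0]
contact_force: [0.2, 0.6, -1.0]
gripper_width: 0.0244
[ 0.51921389 -0.06529532  0.20706612] [ 14.4   7.5 -19.5   0.1 -63.8  59.4]
[[-0.013  0.96  -0.279]
 [-0.004 -0.279 -0.96 ]
 [-1.    -0.011  0.008]]
```

View pics/w5.png

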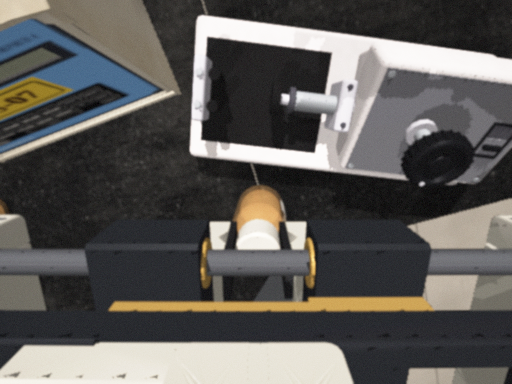

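The holder shows well here: wall and posts at (203,90), pad and sleeve at (285–340,101), wheel at (438,158). I'll enlarge it.

```bash
python3 - <<'E'
import cv2
im=cv2.imread("pics/w5.png")
cv2.imwrite("pics/c5a.png",cv2.resize(im[5:200,180:375],None,fx=3,fy=3,interpolation=cv2.INTER_CUBIC))
cv2.imwrite("pics/c5b.png",cv2.resize(im[40:200,330:512],None,fx=3.6,fy=3.6,interpolation=cv2.INTER_CUBIC))
E
```

```text
(no output)
```

View pics/c5a.png

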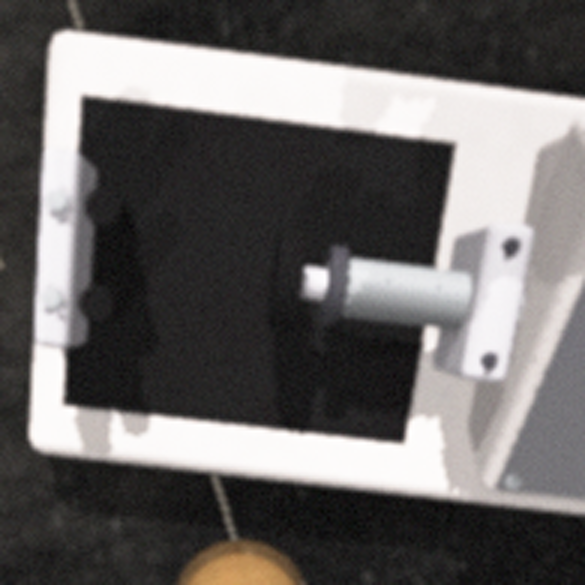

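View pics/c5b.png

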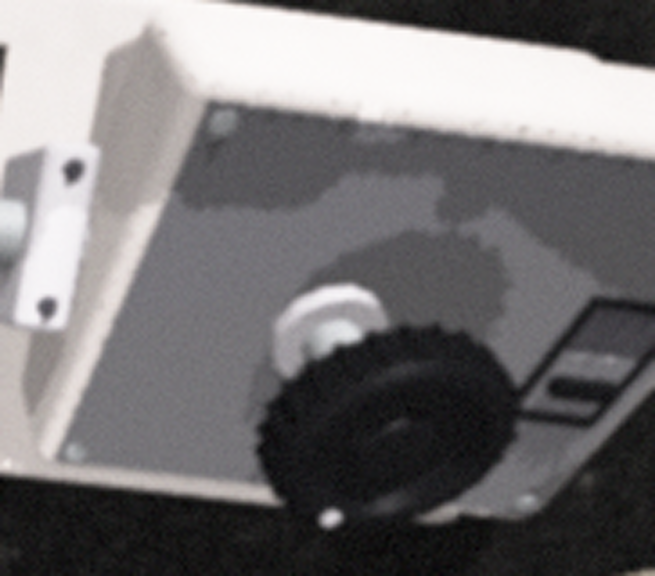

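```bash
python3 - <<'E'
from h import *
c=vision.get_calibration("wrist");c["pose"]=np.load("c5.npy")
A=lambda u,v:(180+u/3,5+v/3)
B=lambda u,v:(330+u/3.6,40+v/3.6)
TL=onz(c,A(50,30),.03);BL=onz(c,A(28,450),.03);print("BL back-left deck corner",TL,"front-left",BL,np.linalg.norm(TL-BL))
bl=[onz(c,A(*p),.074)[:2] for p in((489,228),(533,230),(503,380),(466,377))]
print("block top",np.array(bl).round(4),"centre",np.mean(bl,0))
w=[onz(c,A(*p),.070)[:2] for p in((42,150),(36,343),(72,152),(72,345))];print("wall top",np.array(w).round(4))
b=np.array(bl);ex=(b[0]+b[1]-b[2]-b[3]);print("yaw from block",np.degrees(np.arctan2(ex[1],ex[0])),np.linalg.norm(ex)/2)
e=(TL-BL);print("yaw edge",np.degrees(np.arctan2(e[1],e[0])))
# bottom front edge of deck rim
p1=onz(c,A(60,455),.03);p2=onz(c,A(440,497),.03);e=p2-p1;print("yaw front edge",np.degrees(np.arctan2(e[1],e[0]))+90,p1,p2)
p1=onz(c,A(80,33),.03);p2=onz(c,A(580,98),.03);e=p2-p1;print("yaw back edge",np.degrees(np.arctan2(e[1],e[0]))+90,p1,p2)
s1=onz(c,A(345,283),.058);s2=onz(c,A(455,295),.058);e=s2-s1;print("sleeve",s1,s2,np.degrees(np.arctan2(e[1],e[0]))+90)
E
```

```text
BL back-left deck corner [ 0.69577732 -0.05281174  0.03      ] front-left [0.56044353 0.00420658 0.03      ] 0.14685477043843492
block top [[ 0.5906 -0.1726]
 [ 0.5861 -0.1861]
 [ 0.5424 -0.1676]
 [ 0.5468 -0.1559]] centre [ 0.5664916  -0.17056492]
wall top [[ 0.6523 -0.0431]
 [ 0.5972 -0.0213]
 [ 0.6492 -0.052 ]
 [ 0.5932 -0.0326]]
yaw from block -21.869502992497978 0.047142306046348975
yaw edge -22.84648209692993
yaw front edge -22.646432441738995 [ 0.55507161 -0.00715418  0.03      ] [ 0.49675098 -0.14694109  0.03      ]
yaw back edge -22.60708181726868 [ 0.69202393 -0.06244895  0.03      ] [ 0.62408856 -0.22559636  0.03      ]
sleeve [ 0.58683518 -0.12652332  0.058     ] [ 0.57255456 -0.16187372  0.058     ] -21.997392072398142
```

Centre ≈ (0.565, -0.175), yaw -22.5°, which puts the seat at (0.608, -0.072). The two views agree within 3 mm. A gripper corner would pass close to the titrator at this yaw, so I'll turn about 95° clockwise first. The wheel also has a white dot on its rim that I can use to watch its angle.

```bash
python3 -m handwheel '[[[0,0,0,-1],[0,0,0,-1],[0,0,0,-1],[0,0,0,-1],[0,0,0,-1],[0,0,0,-1],[0,0,0,-1],[0,0,0,-1]]]';python3 -m handwheel '[[[0,0,0,-1],[0,0,0,-1],[0,0,0,-1],[0,0,0,-1],[0,0,0,-1],[0,0,0,-1],[0,0,0,-1],[0,0,0,-1]]]';python3 -m handwheel '[[[0.3,0,0,-1],[0.5,0,0,-1],[0.6,0,0,-1],[0.5,0,0,-1],[0.3,0,0,0],[0,0,0,0]]]'; python3 - <<'E'
from h import *
from scipy.spatial.transform import Rotation as R
st=readout.get_state()
print(st["tcp_pos"],st["joints"].round(1));T=R.from_euler('xyz',st["eef_rot"],degrees=True).as_matrix();print(T.round(3), np.degrees(np.arctan2(-T[1,2],-T[0,2])))
E
```

```text
time_s: 6.3
tcp_pos: [0.5107, -0.0588, 0.2004]
eef_rot: [-55.7, 88.5, 156.8]
contact_force: [-0.2, 0.0, -0.3]
gripper_width: 0.0242
time_s: 7.1
tcp_pos: [0.5028, -0.0514, 0.1949]
eef_rot: [-44.3, 88.0, 127.0]
contact_force: [0.3, -0.7, -0.1]
gripper_width: 0.0244
time_s: 7.7
tcp_pos: [0.5879, -0.0455, 0.1916]
eef_rot: [-35.7, 87.8, 115.1]
contact_force: [-0.6, 0.0, -1.4]
gripper_width: 0.0243
[ 0.58793601 -0.04552133  0.19155395] [ 13.1  14.7 -11.5  -2.3 -64.3 -41.3]
[[-0.016 -0.488 -0.872]
 [ 0.034 -0.872  0.488]
 [-0.999 -0.022  0.031]] -29.204537819101724
```

```bash
python3 -m handwheel '[[[0.4,-0.4,0,0],[0.13,-0.3,0,0],[0,0,0,0],[0,0,0,0]]]'; python3 - <<'E'
from h import *
c=vision.get_calibration("wrist");st=readout.get_state();im=vision.capture("wrist");np.save("c6.npy",c["pose"])
a=vision.capture("scene");b=vision.capture("side")
print(st["tcp_pos"])
cv2.imwrite("pics/w6.png",im)
cv2.imwrite("pics/sc6.png",np.hstack([cv2.resize(a[120:270,270:370],None,fx=4,fy=4,interpolation=3),cv2.resize(b[140:290,220:320],None,fx=4,fy=4,interpolation=3)]))
E
```

```text
time_s: 8.1
tcp_pos: [0.6061, -0.0724, 0.1902]
eef_rot: [-31.1, 87.7, 120.1]
contact_force: [0.8, -0.7, 0.2]
gripper_width: 0.0246
[ 0.60607254 -0.07242577  0.19016701]
```

View pics/w6.png

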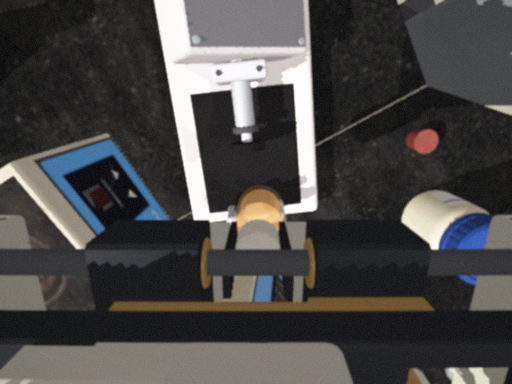

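View pics/sc6.png

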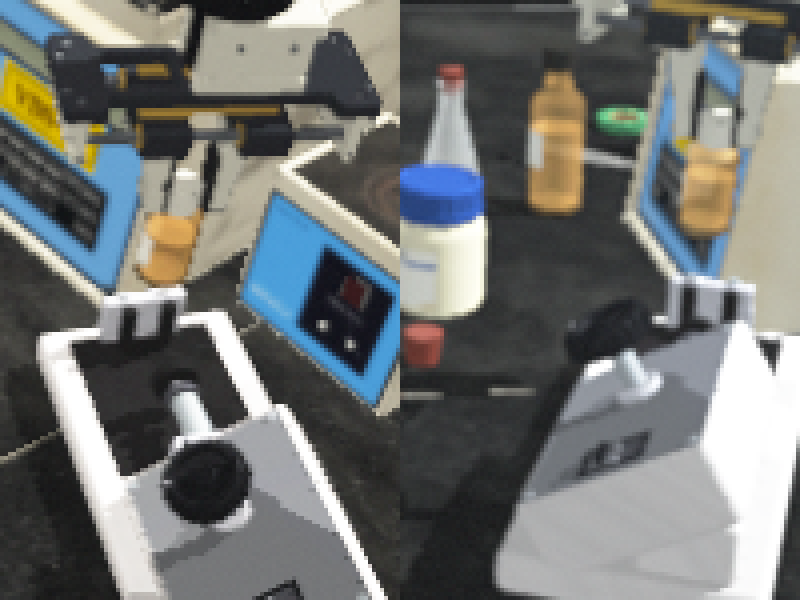

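```bash
python3 - <<'E'
from h import *
cs=vision.get_calibration("scene");cd=vision.get_calibration("side")
a=(270+169/4,120+247/4);b=(220+310/4,140+190/4)
print(tri(cs,a,cd,b),onz(cs,a,.151),onz(cd,b,.151))
for n,cc in(("scene",cs),("side",cd)):print(n,proj(cc,(.606,-.072,.151)))
# same views: wall/posts pixel predicted, block top centre
y=np.array([.3827,.9239]);x=np.array([.9239,-.3827]);C=np.array([.5653,-.1751])
def W(cx,cy,z):return np.r_[C+cx*x+cy*y,z]
for p in((-.015,.136,.07),(.015,.136,.07),(0,.005,.074)):
    print(p,proj(cs,W(*p)),(proj(cs,W(*p))-[270,120])*4,(proj(cd,W(*p))-[220,140])*4)
E
```

```text
(array([ 0.60513165, -0.07168612,  0.153203  ]), np.float64(0.001549948571281737)) [ 0.60598179 -0.07039969  0.151     ] [ 0.60781061 -0.0645892   0.151     ]
scene [312.6456545  182.07814965]
side [297.55995703 188.47021439]
(-0.015, 0.136, 0.07) [301.9390545  197.67799667] [127.75621801 310.71198669] [288.30738081 284.9455981 ]
(0.015, 0.136, 0.07) [311.76086045 196.3026456 ] [167.04344181 305.2105824 ] [329.87527481 290.31079635]
(0, 0.005, 0.074) [322.33426935 229.88439303] [209.33707738 439.53757214] [282.0583007  363.64765139]
```

The bottle triangulates to within 2 mm of the TCP, and the posts' predicted pixels match the picture. Lowering it in two stages.

```bash
python3 -m handwheel '[[[0.07,-0.03,-0.4,0],[0,0,-0.5,0],[0,0,-0.5,0],[0,0,-0.2,0],[0,0,0,0]]]'
```

```text
time_s: 8.75
tcp_pos: [0.6091, -0.0719, 0.1276]
eef_rot: [-39.2, 87.8, 112.2]
contact_force: [0.4, -0.6, -1.7]
gripper_width: 0.0244
```

```bash
python3 -m handwheel '[[[0,-0.04,-0.3,0],[0,0,-0.2,0],[0,0,-0.1,0],[0,0,0,0]]]'; python3 - <<'E'
from h import *
c=vision.get_calibration("wrist");im=vision.capture("wrist");cv2.imwrite("pics/w7.png",im)
a=vision.capture("scene");print(readout.get_state()["tcp_pos"])
cv2.imwrite("pics/sc7.png",cv2.resize(a[140:260,270:370],None,fx=5,fy=5,interpolation=3))
E
```

```text
time_s: 9.15
tcp_pos: [0.6098, -0.0732, 0.1037]
eef_rot: [-42.9, 87.9, 108.5]
contact_force: [0.9, -0.4, -1.0]
gripper_width: 0.0245
[ 0.61030411 -0.07324387  0.10446525]
```

View pics/w7.png

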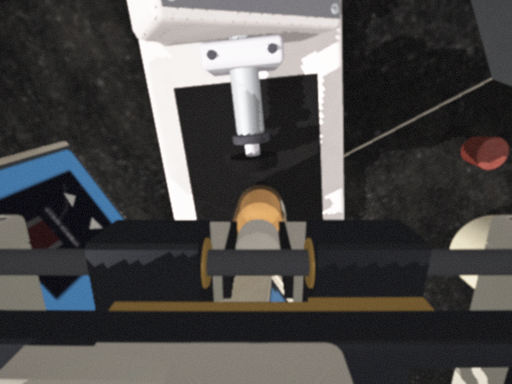

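View pics/sc7.png

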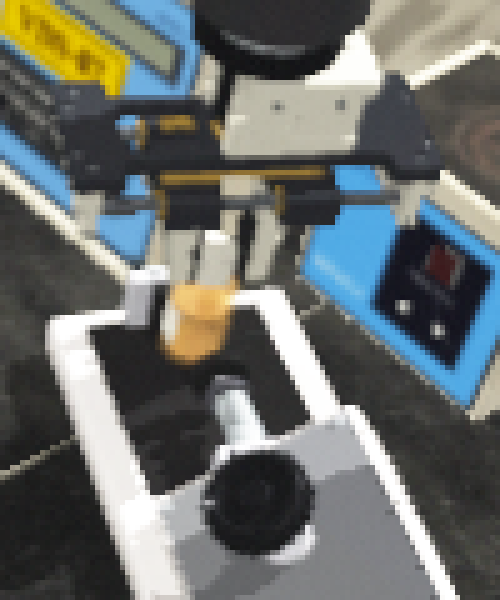

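```bash
python3 - <<'E'
from h import *
cs=vision.get_calibration("scene")
g=onz(cs,(270+192/5,140+362/5),.036)[:2];d=g-cs["pose"][:2,3];d/=np.linalg.norm(d);q=g+d*.0185
y=np.array([.3827,.9239]);x=np.array([.9239,-.3827]);C=np.array([.5653,-.1751])
print(q,"clamp",(q-C)@x,(q-C)@y)
E
python3 -m handwheel '[[[0,0,-0.08,0],[0,0,-0.05,0],[0,0,0,0]]]'
```

```text
[ 0.61885621 -0.06447025] clamp 0.007142577847651849 0.12270679208562481
time_s: 9.55
tcp_pos: [0.6109, -0.0732, 0.0998]
eef_rot: [-46.7, 87.9, 104.7]
contact_force: [0.2, 0.1, -1.3]
gripper_width: 0.0243
```

```bash
python3 -m handwheel '[[[-0.03,-0.04,-0.05,0],[0,0,-0.04,0],[0,0,0,0],[0,0,0,0]]]'
```

```text
time_s: 9.95
tcp_pos: [0.6114, -0.0747, 0.0992]
eef_rot: [-54.6, 87.9, 97.0]
contact_force: [0.5, -0.2, 0.2]
gripper_width: 0.024
```

The vertical force went from -1.3 to +0.2 N, so the bottle is on the deck. Releasing.

```bash
python3 -m handwheel '[[[0,0,0,0],[0,0,0,0],[0,0,0,0],[0,0,0,0],[0,0,0,0],[0,0,0,0],[0,0,0,0]]]' 70; python3 - <<'E'
from h import *
im=vision.capture("wrist");cv2.imwrite("pics/w8.png",im)
a=vision.capture("scene");cv2.imwrite("pics/sc8.png",cv2.resize(a[140:260,270:370],None,fx=5,fy=5,interpolation=3))
E
```

```text
time_s: 10.65
tcp_pos: [0.6111, -0.075, 0.0985]
eef_rot: [-53.1, 87.9, 98.4]
contact_force: [0.5, -0.3, 0.2]
gripper_width: 0.069
```

View pics/w8.png

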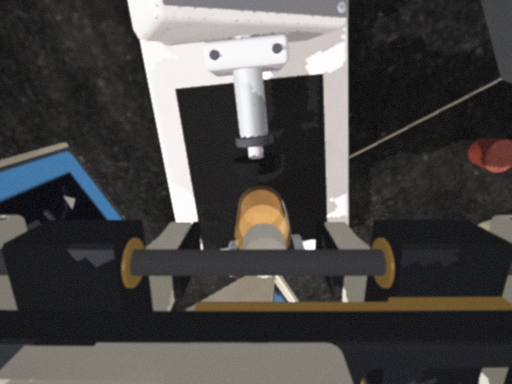

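View pics/sc8.png

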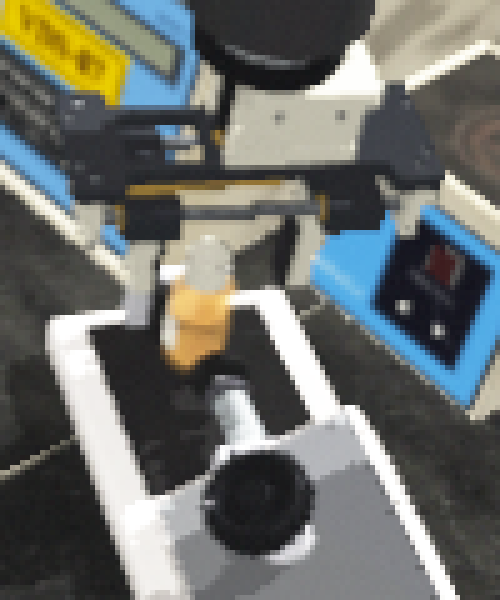

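The bottle stands on its own between pad and posts. I'll lift straight up.

```bash
python3 -m handwheel '[[[0,0,0.3,0],[0,0,0.6,0],[0,0,0.9,0],[0,0,0.9,0],[0,0,0.5,0],[0,0,0,0]]]' 87.6; python3 - <<'E'
from h import *
c=vision.get_calibration("wrist");np.save("c9.npy",c["pose"])
im=vision.capture("wrist");cv2.imwrite("pics/w9.png",im)
print(readout.get_state()["tcp_pos"],readout.get_state()["joints"].round(1))
E
```

```text
time_s: 11.35
tcp_pos: [0.6099, -0.0757, 0.2353]
eef_rot: [-52.8, 88.0, 98.7]
contact_force: [-0.2, -0.1, -0.5]
gripper_width: 0.0878
[ 0.60948633 -0.07556157  0.23409314] [  9.8  15.   -5.4  -2.1 -69.7 -37.5]
```

View pics/w9.png

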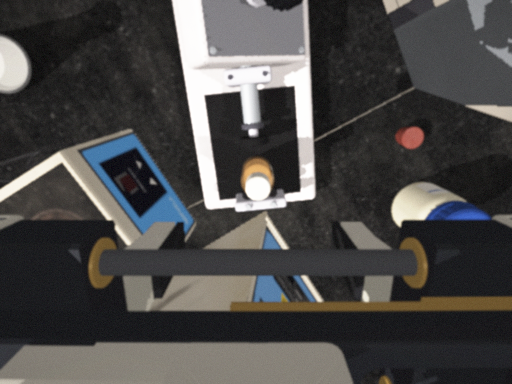

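The bottle stands upright in front of the wall, cap at (258,186). Now I'll locate the wheel from the earlier views and check the bottle's seat.

```bash
python3 - <<'E'
from h import *
cs=vision.get_calibration("scene");cd=vision.get_calibration("side")
w=vision.get_calibration("wrist");w5=dict(w);w5["pose"]=np.load("c5.npy");w9=dict(w);w9["pose"]=np.load("c9.npy")
y=np.array([.3827,.9239]);x=np.array([.9239,-.3827]);C=np.array([.5653,-.1751])
def cl(p):q=np.array(p[:2])-C;return np.r_[q@x,q@y,p[2]].round(4)
B=lambda u,v:(330+u/3.6,40+v/3.6)
S=lambda u,v:(270+u/4.6,180+v/4.6)
p,e=tri(w5,B(398,428),cs,S(240,272));print("hub top face",p,e,cl(p))
n=np.array([*(-.5*x),.866]);print("wheel_axis from hub (9mm back)",p-n*.009,cl(p-n*.009))
p,e=tri(w5,B(578,388),cs,S(307,433));print("ridge",p,e,cl(p))
print("bottle cap top",onz(w9,(258,187),.116),cl(onz(w9,(258,187),.116)))
E
```

```text
hub top face [ 0.50813752 -0.22260199  0.12983869] 6.653495276923186e-05 [-0.0346 -0.0658  0.1298]
wheel_axis from hub (9mm back) [ 0.51229507 -0.22432414  0.12204469] [-0.0301 -0.0658  0.122 ]
ridge [ 0.49202999 -0.29701563  0.08858278] 0.0038248650032531328 [-0.021  -0.1407  0.0886]
bottle cap top [ 0.60962918 -0.07037742  0.116     ] [0.0009 0.1137 0.116 ]
```

Wheel centre ≈ (0.512, -0.224, 0.122). The wheel-to-lock spacing comes out at 74.9 mm (75 given). The bottle sits at clamp (1, 114) mm, which is fine. Next I'll move over the wheel and turn the jaws to lie along the clamp's y.

```bash
python3 -m handwheel '[[[-0.4,-0.6,0,0],[-0.5,-0.8,0,0],[-0.5,-0.8,0,0.5],[-0.4,-0.6,0,1],[-0.3,-0.4,0,1],[0,0,0,1],[0,0,0,1],[0,0,0,1]]]'; python3 -m handwheel '[[[0,0,0,1],[0,0,0,1],[0,0,0,1],[0,0,0,1],[0,0,0,1],[0,0,0,1],[0,0,0,1],[0,0,0,1]]]'; python3 -m handwheel '[[[0,0,0,1],[0,0,0,1],[0,0,0,1],[0,0,0,1],[0,0,0,1],[0,0,0,1],[0,0,0,0],[0,0,0,0]]]'
cat >> h.py <<'E'
from scipy.spatial.transform import Rotation as R
def stat():
    s=readout.get_state();T=R.from_euler('xyz',s["eef_rot"],degrees=True).as_matrix()
    print("t",round(s["time_s"],2),"tcp",s["tcp_pos"].round(4),"J",s["joints"].round(1),"toolx",T[:,0].round(3),"jaw",round(np.degrees(np.arctan2(-T[1,2],-T[0,2])),1),"F",s["contact_force"].round(1),"M",s["moment"].round(3),"w",round(s["gripper_width"],4))
E
python3 -c "
from h import *
stat()"
```

```text
time_s: 12.2
tcp_pos: [0.5171, -0.2071, 0.2289]
eef_rot: [-40.8, 87.6, 139.2]
contact_force: [0.5, 0.6, 0.6]
gripper_width: 0.0875
time_s: 13.0
tcp_pos: [0.5119, -0.2065, 0.2221]
eef_rot: [-39.7, 86.8, -178.1]
contact_force: [-0.6, -0.8, 0.1]
gripper_width: 0.088
time_s: 13.8
tcp_pos: [0.5071, -0.2054, 0.2156]
eef_rot: [-45.6, 86.2, -152.8]
contact_force: [0.1, 0.3, 0.1]
gripper_width: 0.0875
t 13.8 tcp [ 0.5071 -0.2054  0.2156] J [ -0.2  10.6 -15.4   1.9 -67.4  72.3] toolx [-0.059 -0.03  -0.998] jaw 72.9 F [0.1 0.3 0.1] M [ 0.099 -0.222 -0.009] w 0.0875
```

```bash
python3 - <<'E'
from h import *
stat()
c=vision.get_calibration("wrist");np.save("c10.npy",c["pose"])
im=vision.capture("wrist");cv2.imwrite("pics/w10.png",im)
for p in((.512,-.224,.122),(.492,-.297,.0886)):print(proj(c,p))
cv2.imwrite("pics/w10c.png",cv2.resize(im[50:230,170:400],None,fx=3.4,fy=3.4,interpolation=3))
E
```

```text
t 13.8 tcp [ 0.5071 -0.2054  0.2156] J [ -0.2  10.6 -15.4   1.9 -67.4  72.3] toolx [-0.059 -0.03  -0.998] jaw 72.9 F [0.1 0.3 0.1] M [ 0.099 -0.222 -0.009] w 0.0875
[270.20497056 177.18563113]
[340.95947473 165.17570821]
```

View pics/w10.png

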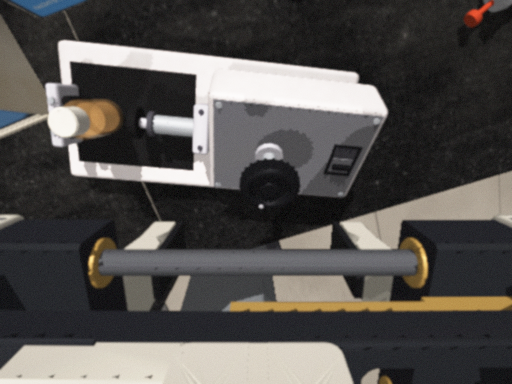

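View pics/w10c.png

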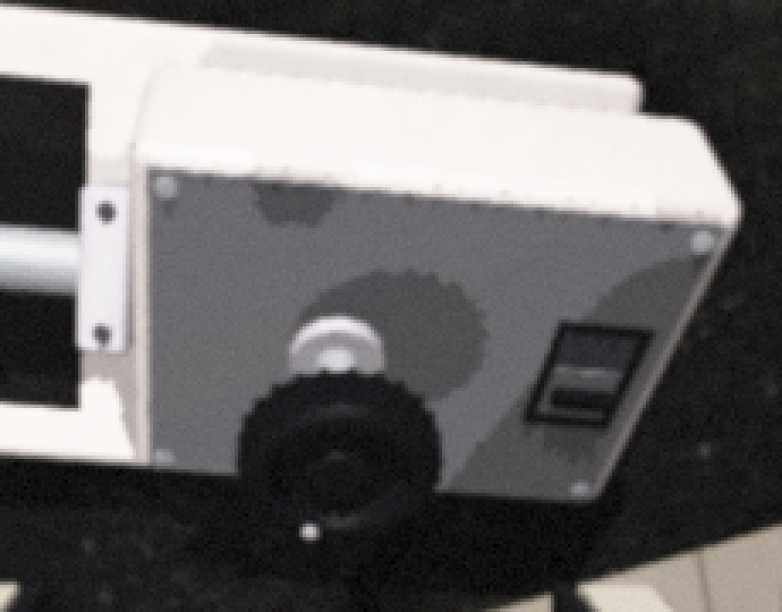

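```bash
python3 - <<'E'
from h import *
cs=vision.get_calibration("scene");w=vision.get_calibration("wrist");w["pose"]=np.load("c10.npy");w5=dict(w);w5["pose"]=np.load("c5.npy")
y=np.array([.3827,.9239]);x=np.array([.9239,-.3827]);C=np.array([.5653,-.1751])
def cl(p):q=np.array(p[:2])-C;return np.r_[q@x,q@y,p[2]].round(4)
A=lambda u,v:(170+u/3.4,50+v/3.4)
B=lambda u,v:(330+u/3.6,40+v/3.6);S=lambda u,v:(270+u/4.6,180+v/4.6)
print("hub ray z.1298",onz(w,A(336,470),.1298),cl(onz(w,A(336,470),.1298)))
for n,a,b in(("hub",A(336,470),S(240,272)),("ridge",A(585,378),S(307,433)),("collar",A(337,352),S(275,318)),("scr UL",A(164,187),S(318,207)),("scr LR",A(579,489),S(237,490))):
    p,e=tri(w,a,cs,b);print(n,p.round(4),round(e,4),cl(p))
E
```

```text
hub ray z.1298 [ 0.50494824 -0.21993439  0.1298    ] [-0.0386 -0.0645  0.1298]
hub [ 0.5064 -0.2216  0.1314] 0.0038 [-0.0366 -0.0655  0.1314]
ridge [ 0.4949 -0.2984  0.0875] 0.0019 [-0.0178 -0.1409  0.0875]
collar [ 0.5279 -0.2329  0.0899] 0.0067 [-0.0125 -0.0677  0.0899]
scr UL [ 0.5859 -0.2014  0.1126] 0.0045 [ 0.0291 -0.0165  0.1126]
scr LR [ 0.4528 -0.295   0.0683] 0.0004 [-0.0581 -0.1538  0.0683]
```

```bash
python3 -m handwheel '[[[0.1,-0.45,-0.5,-1],[0,0,-0.5,0],[0,0,-0.5,0],[0,0,-0.3,0],[0,0,0,0]]]' 80; python3 - <<'E'
from h import *
stat()
c=vision.get_calibration("wrist");im=vision.capture("wrist");cv2.imwrite("pics/w11.png",im)
print(proj(c,(.511,-.2236,.1225)))
E
```

```text
time_s: 14.35
tcp_pos: [0.5115, -0.2243, 0.1416]
eef_rot: [-44.9, 86.3, -157.8]
contact_force: [0.4, 0.3, -0.4]
gripper_width: 0.0798
t 14.35 tcp [ 0.5115 -0.2243  0.1416] J [ -2.5  15.3 -19.5   1.8 -58.5  68.6] toolx [-0.06  -0.025 -0.998] jaw 67.2 F [ 0.4  0.3 -0.4] M [ 0.125 -0.176 -0.041] w 0.0798
[254.91266397 223.76336415]
```

View pics/w11.png

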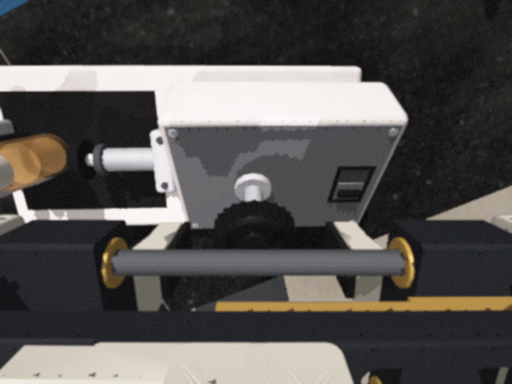

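The wheel is centred between the fingers, at (255,225). I'll lower the last 34 mm and close.

```bash
python3 -m handwheel '[[[0,0,-0.4,0],[0,0,-0.3,0],[0,0,-0.15,0],[0,0,0,0]]]'; python3 -m handwheel '[[[0,0,0,0],[0,0,0,0],[0,0,0,0],[0,0,0,0],[0,0,0,0],[0,0,0,0]]]' 40 35; python3 -c "
from h import *
stat()
im=vision.capture('wrist');cv2.imwrite('pics/w12.png',im)"
```

```text
time_s: 14.8
tcp_pos: [0.5144, -0.2247, 0.1108]
eef_rot: [-41.2, 86.6, -154.1]
contact_force: [-0.8, -0.3, 0.8]
gripper_width: 0.0802
time_s: 15.4
tcp_pos: [0.5156, -0.225, 0.1129]
eef_rot: [-39.2, 86.7, -152.1]
contact_force: [0.9, 0.0, -1.4]
gripper_width: 0.0507
t 15.4 tcp [ 0.5156 -0.225   0.1129] J [ -2.5  17.1 -21.5   2.1 -54.3  68.3] toolx [-0.051 -0.027 -0.998] jaw 67.2 F [ 0.9  0.  -1.4] M [ 0.053 -0.427 -0.026] w 0.0507
```

View pics/w12.png

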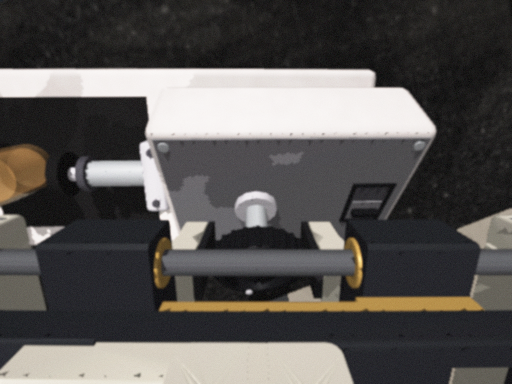

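Gripped at 50.7 mm, which fits the 52 mm wheel; the white dot shows at (249,292). I'll turn a little first and check.

```bash
python3 -m handwheel '[[[-0.04,0,-0.02,-1],[-0.04,0,-0.02,-1],[0,0,0,-1],[0,0,0,-1]]]'; python3 -c "
from h import *
stat()
im=vision.capture('wrist');cv2.imwrite('pics/w13.png',im)"
```

```text
time_s: 15.85
tcp_pos: [0.5163, -0.23, 0.1112]
eef_rot: [-28.9, 86.9, -162.0]
contact_force: [1.3, -14.5, -11.1]
gripper_width: 0.0496
t 15.85 tcp [ 0.5163 -0.23    0.1112] J [ -3.4  17.5 -20.8   1.4 -54.6  49.5] toolx [-0.051 -0.017 -0.999] jaw 47.0 F [  1.3 -14.5 -11.1] M [-4.571 -1.369  1.324] w 0.0496
```

View pics/w13.png

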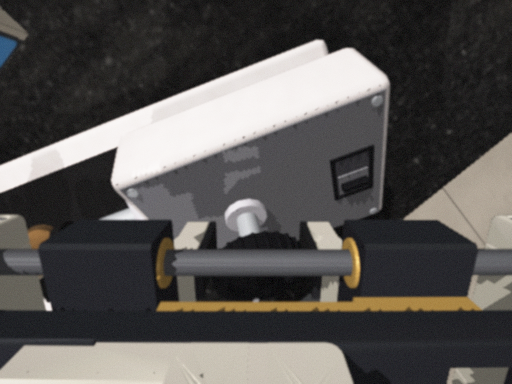

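```bash
python3 -m handwheel '[[[0,0,0,0],[0,0,0,0],[-0.13,0.15,-0.02,0],[0,0,0,0]]]' 66; python3 -c "
from h import *
stat()
im=vision.capture('wrist');cv2.imwrite('pics/w14.png',im)"
```

```text
time_s: 16.3
tcp_pos: [0.5107, -0.2245, 0.1098]
eef_rot: [-28.8, 86.9, -162.3]
contact_force: [-0.3, -0.7, -0.5]
gripper_width: 0.0654
t 16.3 tcp [ 0.5107 -0.2245  0.1098] J [ -2.8  17.  -21.7   1.4 -54.2  48.5] toolx [-0.052 -0.017 -0.999] jaw 46.5 F [-0.3 -0.7 -0.5] M [ 0.064 -0.189 -0.009] w 0.0654
```

View pics/w14.png

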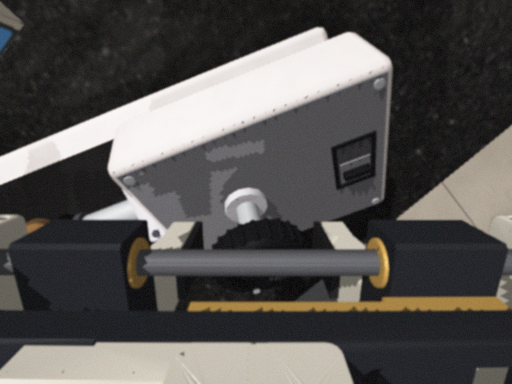

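```bash
python3 -m handwheel '[[[0,0,0,0],[0,0,0,0],[0,0,0,-0.5],[-0.02,0.03,0,-1],[-0.02,0.03,0,-1],[-0.02,0.03,0,-1],[-0.02,0.03,0,-1],[-0.02,0.03,0,-1]]]' 40 45; python3 -c "
from h import *
stat()
im=vision.capture('wrist');cv2.imwrite('pics/w15.png',im)"
```

```text
time_s: 17.15
tcp_pos: [0.5075, -0.2248, 0.1119]
eef_rot: [-18.7, 86.9, -180.0]
contact_force: [-3.6, 1.3, 8.5]
gripper_width: 0.051
t 17.15 tcp [ 0.5075 -0.2248  0.1119] J [ -3.5  16.9 -21.1   0.2 -55.1  22.1] toolx [-0.054 -0.    -0.999] jaw 18.7 F [-3.6  1.3  8.5] M [1.043 0.374 0.848] w 0.051
```

View pics/w15.png

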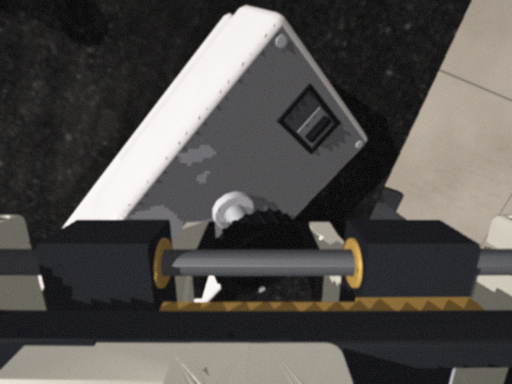

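The dot moves with the hand, so the wheel is turning. Continuing.

```bash
python3 -m handwheel '[[[0.03,0.02,0,-1],[0.02,0.01,0,-1],[0.01,0.01,0,-1],[0,0.01,0,-1],[0,0.01,0,-1],[0,0.01,0,-1],[0,0,0,-1],[0,0,0,-1]]]'; python3 -c "
from h import *
stat()
im=vision.capture('wrist');cv2.imwrite('pics/w16.png',im)"
```

```text
time_s: 18.0
tcp_pos: [0.5056, -0.222, 0.1139]
eef_rot: [-16.5, 86.5, 140.8]
contact_force: [0.5, 0.2, 0.4]
gripper_width: 0.0482
t 18.0 tcp [ 0.5056 -0.222   0.1139] J [ -4.8  16.9 -19.8  -2.4 -56.2 -16.5] toolx [-0.047  0.038 -0.998] jaw -22.6 F [0.5 0.2 0.4] M [0.232 0.036 0.484] w 0.0482
```

View pics/w16.png

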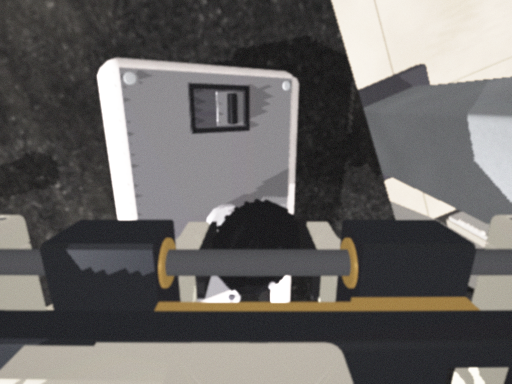

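```bash
python3 -c "
from h import *
a=vision.capture('scene');b=vision.capture('side')
cv2.imwrite('pics/sc16.png',np.hstack([cv2.resize(a[160:290,270:370],None,fx=4,fy=4,interpolation=3),cv2.resize(b[160:290,230:330],None,fx=4,fy=4,interpolation=3)]))"
```

```text
(no output)
```

View pics/sc16.png

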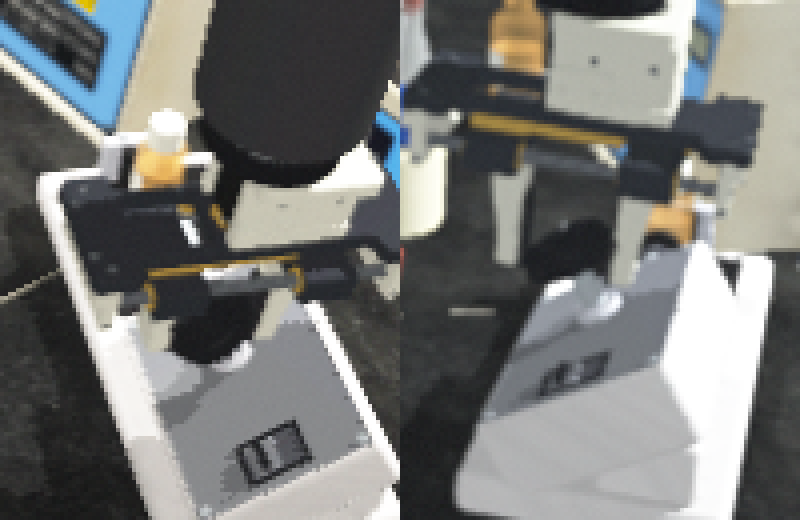

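```bash
python3 -m handwheel '[[[0.01,0,0,-1],[0.01,0,0,-1],[0.01,0,0,-1],[0.01,0,0,-1],[0.01,0,0,-1],[0.01,0,0,-1],[0.01,0,0,-1],[0.01,0,0,-1]]]'; python3 -c "
from h import *
stat()
im=vision.capture('wrist');cv2.imwrite('pics/w17.png',im)"
```

```text
time_s: 18.95
tcp_pos: [0.5046, -0.2212, 0.1139]
eef_rot: [-9.6, 86.2, 108.4]
contact_force: [-1.9, 0.2, 1.8]
gripper_width: 0.0501
t 18.95 tcp [ 0.5046 -0.2212  0.1139] J [ -5.9  16.3 -19.9  -4.2 -55.5 -53.7] toolx [-0.021  0.063 -0.998] jaw -62.0 F [-1.9  0.2  1.8] M [0.917 0.605 0.945] w 0.0501
```

View pics/w17.png

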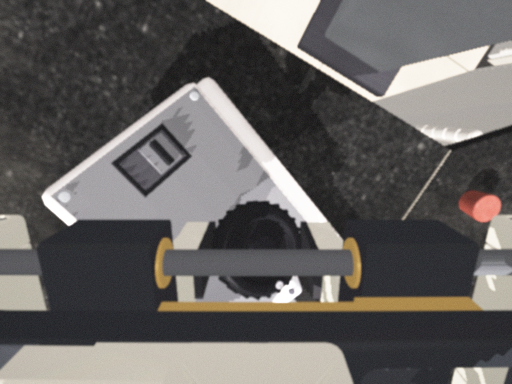

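About 129° of hand turn so far. I'll release, rise, and turn the hand back so the wrist camera sees the pad for the last part.

```bash
python3 -m handwheel '[[[0,0,0,0],[0,0,0,0],[0,0,0,0],[0,0,0.3,0],[0,0,0.6,0],[0,0,0.7,0],[0,0,0.5,1],[0,0,0,1]]]' 76; python3 -m handwheel '[[[0,0,0.02,1],[0,0,0.02,1],[0,0,0.02,1],[0,0,0.02,1],[0,0,0.02,1],[0,0,0.02,1],[0,0,0.02,1],[0,0,0.02,1]]]';python3 -m handwheel '[[[0,0,0.02,1],[0,0,0.02,1],[0,0,0.02,1],[0,0,0.02,1],[0,0,0.02,1],[0,0,0.02,1],[0,0,0.02,1],[0,0,0.02,1]]]';python3 -m handwheel '[[[0,0,0.02,1],[0,0,0.02,1],[0,0,0.02,1],[0,0,0.02,1],[0,0,0.02,1],[0,0,0.02,1],[0,0,0.02,1],[0,0,0,1]]]'; python3 -c "
from h import *
stat()
c=vision.get_calibration('wrist');np.save('c18.npy',c['pose'])
im=vision.capture('wrist');cv2.imwrite('pics/w18.png',im)"
```

```text
time_s: 19.8
tcp_pos: [0.5051, -0.2219, 0.2043]
eef_rot: [-10.1, 86.4, 118.6]
contact_force: [0.7, -0.2, 0.7]
gripper_width: 0.0759
time_s: 20.6
tcp_pos: [0.5075, -0.2231, 0.2215]
eef_rot: [-15.4, 86.9, 155.4]
contact_force: [-0.5, 0.3, 1.4]
gripper_width: 0.076
time_s: 21.4
tcp_pos: [0.5091, -0.224, 0.2371]
eef_rot: [-12.3, 87.4, -159.3]
contact_force: [1.0, -0.2, 0.3]
gripper_width: 0.0758
time_s: 22.2
tcp_pos: [0.5104, -0.2249, 0.2522]
eef_rot: [-1.9, 87.6, -106.8]
contact_force: [-0.2, -0.2, -0.5]
gripper_width: 0.076
t 22.2 tcp [ 0.5104 -0.2249  0.2522] J [ -2.    8.4 -13.3   2.5 -68.9  76.2] toolx [-0.012 -0.041 -0.999] jaw 75.1 F [-0.2 -0.2 -0.5] M [ 0.111 -0.044  0.005] w 0.076
```

View pics/w18.png

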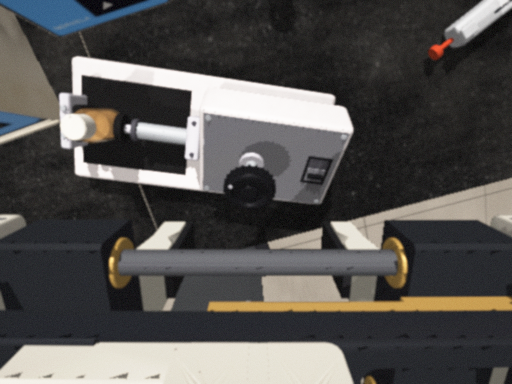

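```bash
python3 -c "
import cv2
im=cv2.imread('pics/w18.png')
cv2.imwrite('pics/w18a.png',cv2.resize(im[80:180,50:210],None,fx=5,fy=5,interpolation=3))
cv2.imwrite('pics/w18b.png',cv2.resize(im[140:220,200:300],None,fx=6,fy=6,interpolation=3))"
```

```text
(no output)
```

View pics/w18a.png

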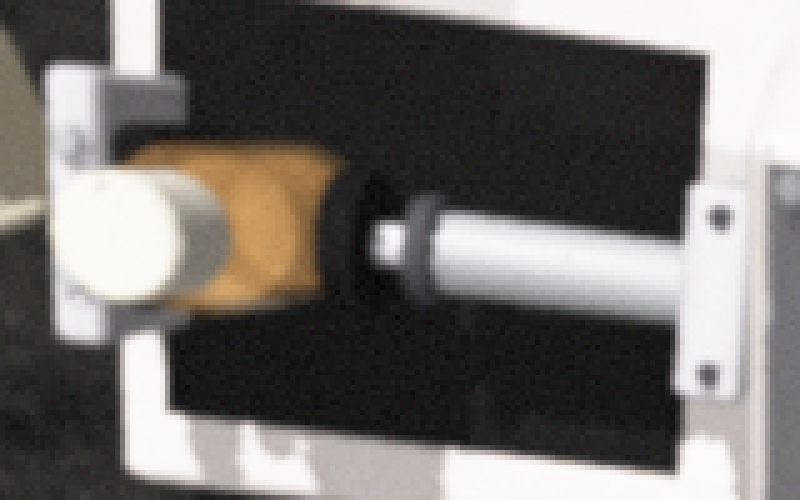

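View pics/w18b.png

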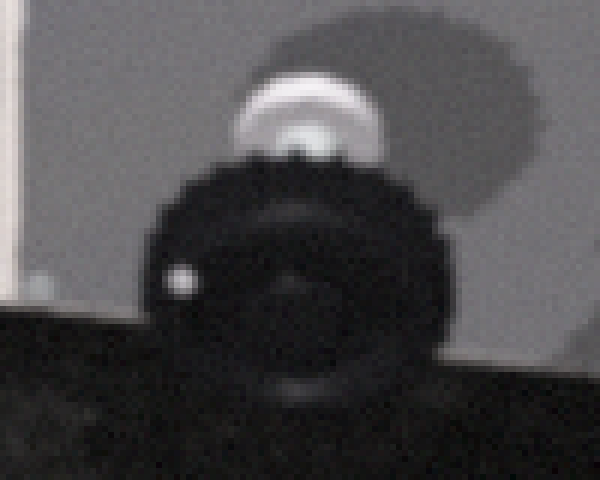

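```bash
cat >> h.py <<'E'
CX=np.array([.9239,-.3827,0]);CY=np.array([.3827,.9239,0]);CC=np.array([.5653,-.1751,0])
N=-.5*CX+np.array([0,0,.866]);UP=.866*CX+np.array([0,0,.5])
HUB=np.array([.5065,-.2215,.1305])
def onface(c,uv,off=0.0):
    o,v=ray(c,uv);p0=HUB+N*off;t=((p0-o)@N)/(v@N);return o+v*t-HUB
def wang(c,dot,hub):
    d=onface(c,dot)-onface(c,hub);a,b=d@UP,d@CY
    return np.degrees(np.arctan2(b,a)),np.hypot(a,b)   # CCW from up-slope, +y=left
E
python3 - <<'E'
from h import *
w=vision.get_calibration("wrist");w10=dict(w);w10["pose"]=np.load("c10.npy");w18=dict(w);w18["pose"]=np.load("c18.npy");w5=dict(w);w5["pose"]=np.load("c5.npy")
A=lambda u,v:(170+u/3.4,50+v/3.4);B=lambda u,v:(330+u/3.6,40+v/3.6);E=lambda u,v:(200+u/6,140+v/6)
print(wang(w5,B(330,517),B(398,428)),wang(w10,A(310,532),A(336,470)),wang(w18,E(183,280),E(291,282)))
# sleeve and pad along clamp y on plane z=.058 (axis) -> use clamp y of collar & stub
F=lambda u,v:(50+u/5,80+v/5)
for n,p in(("stub left end",F(372,240)),("collar left",F(407,243)),("collar right",F(438,250)),("block",F(688,280)),("pad face edge",F(325,235))):
    q=onz(w18,p,.058)-CC;print(n,(q@CX).round(4),(q@CY).round(4))
A5=lambda u,v:(180+u/3,5+v/3)
for n,p in(("w5 stub left",A5(300,283)),("w5 collar left",A5(328,283)),("w5 collar right",A5(350,285))):
    q=onz(w5,p,.058)-CC;print(n,(q@CX).round(4),(q@CY).round(4))
E
```

```text
(np.float64(178.5631593936954), np.float64(0.029334247870305998)) (np.float64(171.9273097631781), np.float64(0.026841241093025128)) (np.float64(98.04858214142229), np.float64(0.018164957048267077))
stub left end 0.0005 0.0878
collar left 0.0008 0.0797
collar right 0.0001 0.0724
block 0.0006 0.0134
pad face edge 0.0002 0.0987
w5 stub left -0.0004 0.0684
w5 collar left 0.0007 0.0589
w5 collar right 0.0009 0.0513
```

The pad is touching the bottle and the bottle is against the posts. The sleeve has moved 20.8 mm, i.e. 2.08 rad. About 8 mm of stub is still open, so roughly 45° of wheel remains. The dot gives inconsistent radii between views, so I'm using the sleeve. Going back to grip, with the pad in view.

```bash
python3 -m handwheel '[[[0,0,-0.6,1],[0,0,-0.8,1],[0,0,-0.8,1],[0,0,-0.6,0],[0,0,-0.2,0],[0,0,0,0]]]'; python3 -c "
from h import *
stat()
im=vision.capture('wrist');cv2.imwrite('pics/w19.png',im)"
```

```text
time_s: 22.85
tcp_pos: [0.5127, -0.2257, 0.1354]
eef_rot: [11.0, 87.5, -78.3]
contact_force: [-0.2, -0.1, 0.2]
gripper_width: 0.0762
t 22.85 tcp [ 0.5127 -0.2257  0.1354] J [ -2.   13.4 -23.6   3.1 -52.4  90.8] toolx [ 0.009 -0.043 -0.999] jaw 90.7 F [-0.2 -0.1  0.2] M [ 0.089 -0.003 -0.018] w 0.0762
```

View pics/w19.png

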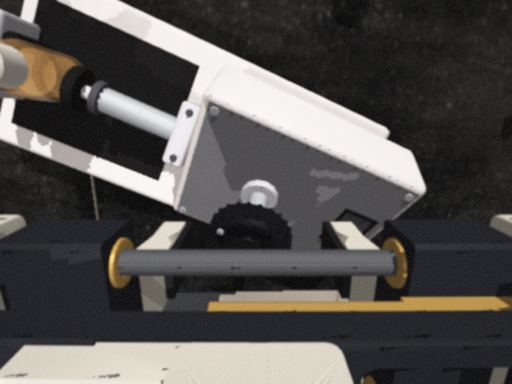

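The pad at (72,90), the collar at (95,97) and the wheel dot at (221,231) are all visible. Lowering and gripping.

```bash
python3 -m handwheel '[[[0,0.03,-0.4,0],[0,0,-0.2,0],[0,0,-0.03,0],[0,0,0,0]]]'; python3 -m handwheel '[[[-0.03,0,0,0],[0,0,0,0],[0,0,0,0],[0,0,0,0],[0,0,0,0]]]' 40 45; python3 -c "
from h import *
stat()
im=vision.capture('wrist');cv2.imwrite('pics/w20.png',im)"
```

```text
time_s: 23.3
tcp_pos: [0.5169, -0.2252, 0.1161]
eef_rot: [21.1, 87.2, -68.2]
contact_force: [-0.9, -0.5, -0.7]
gripper_width: 0.0757
time_s: 23.8
tcp_pos: [0.5166, -0.2209, 0.1175]
eef_rot: [28.4, 87.4, -61.0]
contact_force: [0.7, -11.9, -4.5]
gripper_width: 0.0509
t 23.8 tcp [ 0.5166 -0.2209  0.1175] J [ -1.6  14.4 -25.    2.9 -49.4  90.3] toolx [ 0.022 -0.039 -0.999] jaw 90.6 F [  0.7 -11.9  -4.5] M [-4.166 -0.096  0.117] w 0.0509
```

View pics/w20.png

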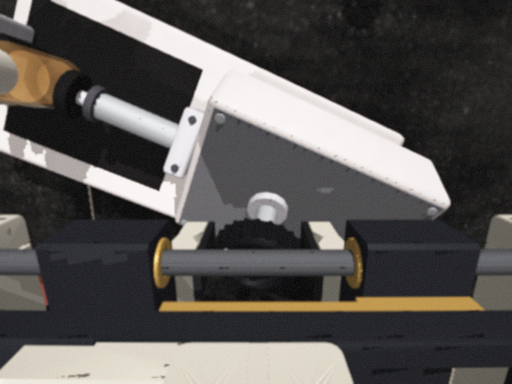

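```bash
python3 -m handwheel '[[[-0.04,-0.02,-0.06,-1],[-0.03,0,-0.04,-1],[-0.02,0.02,-0.02,-1],[-0.02,0.02,-0.02,-1]]]'; python3 -c "
from h import *
stat()
c=vision.get_calibration('wrist');np.save('c21.npy',c['pose'])
im=vision.capture('wrist');cv2.imwrite('pics/w21.png',im)
cv2.imwrite('pics/w21a.png',cv2.resize(im[60:220,30:230],None,fx=4,fy=4,interpolation=3))"
```

```text
time_s: 24.25
tcp_pos: [0.5189, -0.2252, 0.1159]
eef_rot: [38.1, 86.7, -71.4]
contact_force: [5.3, -19.3, -11.1]
gripper_width: 0.0499
t 24.25 tcp [ 0.5189 -0.2252  0.1159] J [ -1.5  14.7 -25.3   4.2 -48.9  69.2] toolx [ 0.019 -0.055 -0.998] jaw 70.4 F [  5.3 -19.3 -11.1] M [-5.413 -2.266  1.333] w 0.0499
```

View pics/w21.png

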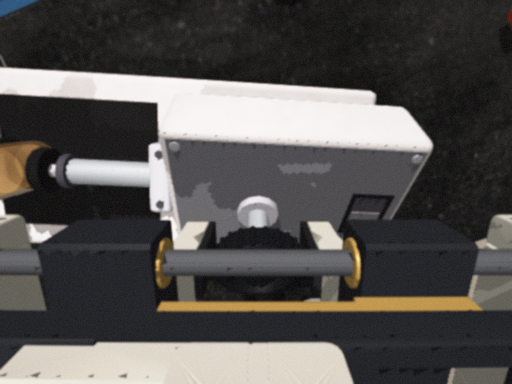

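View pics/w21a.png

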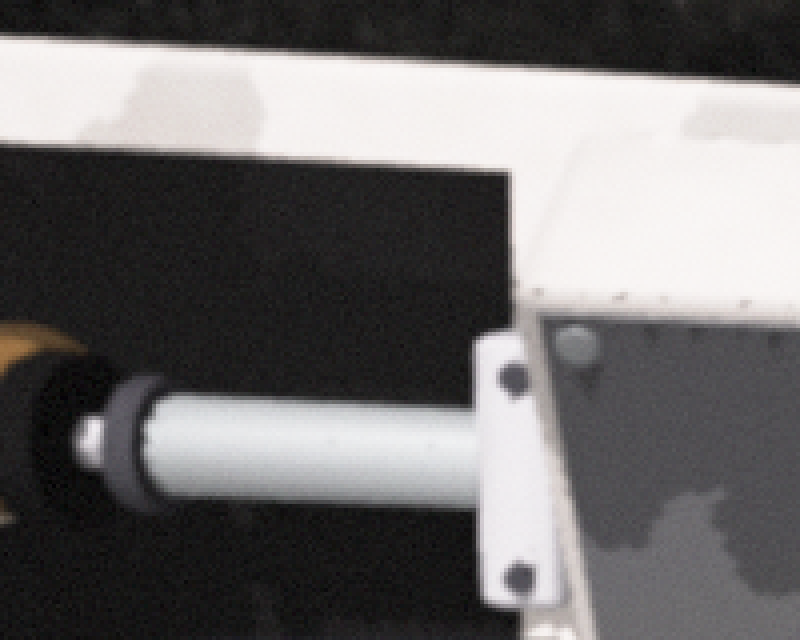

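```bash
cat >> h.py <<'E'
def cly(c,p,z=.058):
    q=onz(c,p,z)-CC;return round(float(q@CX),4),round(float(q@CY),4)
E
python3 - <<'E'
from h import *
w=vision.get_calibration("wrist");w["pose"]=np.load("c21.npy")
F=lambda u,v:(30+u/4,60+v/4)
for n,p in(("stub left",F(73,440)),("collar left",F(104,442)),("collar right",F(145,446)),("block",F(478,455))):print(n,cly(w,p))
E
```

```text
stub left (0.0002, 0.0919)
collar left (0.0, 0.0862)
collar right (-0.0004, 0.0787)
block (0.0005, 0.0168)
```

The stub has shrunk from 8.1 to 5.7 mm, so about 30° of wheel remains. I'll regrip centred and higher up the jaw range, so the pad stays in view.

```bash
python3 -m handwheel '[[[0,0,0,0],[0,0,0,0],[-0.1,0,-0.05,1],[-0.1,0,-0.05,1],[0,0,-0.05,1],[0,0,-0.03,1],[0,0,0,1],[0,0,0,0]]]' 68; python3 -c "
from h import *
stat()"
```

```text
time_s: 25.1
tcp_pos: [0.5109, -0.2261, 0.1096]
eef_rot: [39.3, 86.6, -44.6]
contact_force: [0.1, -0.6, 0.3]
gripper_width: 0.0678
t 25.1 tcp [ 0.5109 -0.2261  0.1096] J [ -2.2  14.  -26.9   3.2 -46.6  96.1] toolx [ 0.042 -0.042 -0.998] jaw 96.0 F [ 0.1 -0.6  0.3] M [0.13  0.098 0.014] w 0.0678
```

```bash
python3 -m handwheel '[[[-0.03,0.05,0,0],[0,0,0,0],[0,0,0,0],[0,0,0,0],[0,0,0,0]]]' 40 45; python3 -c "
from h import *
stat()"; python3 -m handwheel '[[[-0.03,0.01,-0.02,-1],[-0.03,0.02,-0.02,-1],[-0.03,0.02,-0.02,-1]]]'; python3 -c "
from h import *
stat()
c=vision.get_calibration('wrist');np.save('c22.npy',c['pose'])
im=vision.capture('wrist');cv2.imwrite('pics/w22.png',im)
cv2.imwrite('pics/w22a.png',cv2.resize(im[40:200,30:230],None,fx=4,fy=4,interpolation=3))"
```

```text
time_s: 25.6
tcp_pos: [0.5093, -0.2212, 0.1096]
eef_rot: [41.6, 86.7, -42.8]
contact_force: [0.5, -4.2, -1.4]
gripper_width: 0.0517
t 25.6 tcp [ 0.5093 -0.2212  0.1096] J [ -1.7  13.7 -27.2   3.  -46.6  95.3] toolx [ 0.042 -0.039 -0.998] jaw 95.6 F [ 0.5 -4.2 -1.4] M [-1.034e+00 -1.000e-03  5.700e-02] w 0.0517
time_s: 25.9
tcp_pos: [0.5097, -0.2219, 0.1091]
eef_rot: [44.0, 86.2, -55.7]
contact_force: [3.6, -11.8, -4.8]
gripper_width: 0.0512
t 25.9 tcp [ 0.5097 -0.2219  0.1091] J [ -1.2  13.8 -27.7   4.2 -46.4  78.6] toolx [ 0.037 -0.054 -0.998] jaw 80.3 F [  3.6 -11.8  -4.8] M [-2.941 -1.182  1.048] w 0.0512
```

View pics/w22a.png

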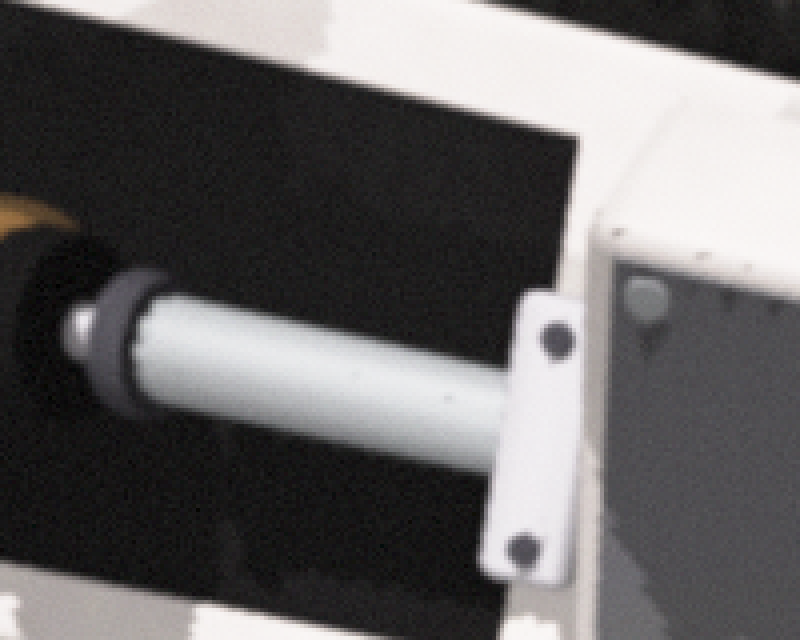

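```bash
python3 - <<'E'
from h import *
w=vision.get_calibration("wrist");w["pose"]=np.load("c22.npy")
F=lambda u,v:(30+u/4,40+v/4)
for n,p in(("stub left",F(62,331)),("collar left",F(90,338)),("collar right",F(136,348)),("block",F(505,405))):print(n,cly(w,p))
E
python3 -m handwheel '[[[-0.03,0.02,-0.02,-1],[-0.03,0.02,-0.02,-1]]]'; python3 -c "
from h import *
stat()
c=vision.get_calibration('wrist');np.save('c23.npy',c['pose'])
im=vision.capture('wrist');cv2.imwrite('pics/w23.png',im)
cv2.imwrite('pics/w23a.png',cv2.resize(im[60:220,10:210],None,fx=4,fy=4,interpolation=3))"
```

```text
stub left (-0.0007, 0.0931)
collar left (-0.0009, 0.0883)
collar right (-0.0009, 0.0804)
block (0.0033, 0.016)
time_s: 26.15
tcp_pos: [0.5104, -0.2228, 0.1084]
eef_rot: [46.4, 85.9, -63.8]
contact_force: [7.8, -13.7, -11.3]
gripper_width: 0.0513
t 26.15 tcp [ 0.5104 -0.2228  0.1084] J [ -0.9  14.  -28.    5.1 -46.3  67.2] toolx [ 0.032 -0.064 -0.997] jaw 69.8 F [  7.8 -13.7 -11.3] M [-3.703 -3.001  1.298] w 0.0513
```

View pics/w23a.png

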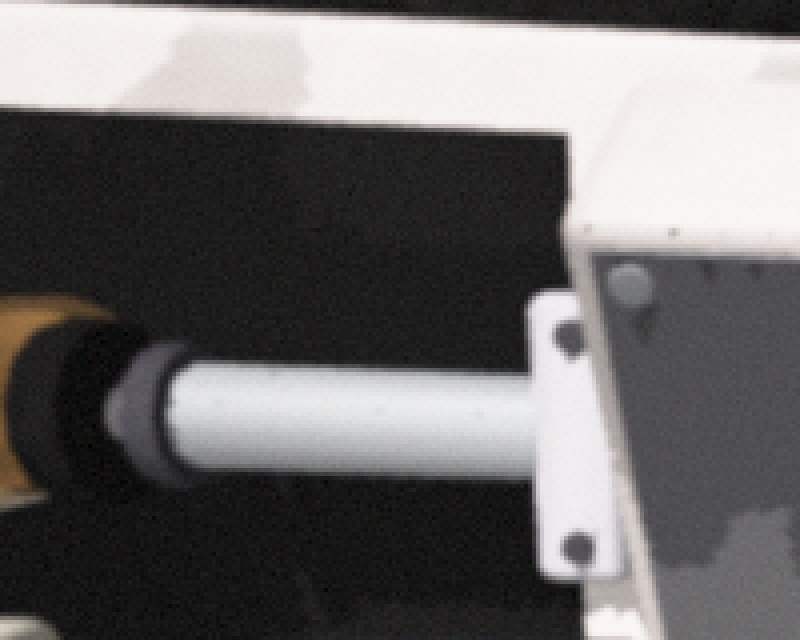

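The stub is now about 3 mm (105–122 in the crop). I'll go on in small steps.

```bash
python3 - <<'E'
from h import *
w=vision.get_calibration("wrist");w["pose"]=np.load("c23.npy")
F=lambda u,v:(10+u/4,60+v/4)
for n,p in(("stub left",F(105,412)),("collar left",F(122,413)),("collar right",F(168,416)),("block",F(533,425))):print(n,cly(w,p))
E
python3 -m handwheel '[[[-0.03,0.02,0,-1],[-0.03,0.02,0,-0.8]]]'; python3 -c "
from h import *
stat()
c=vision.get_calibration('wrist');np.save('c24.npy',c['pose'])
im=vision.capture('wrist');cv2.imwrite('pics/w24.png',im)
cv2.imwrite('pics/w24a.png',cv2.resize(im[80:240,0:200],None,fx=4,fy=4,interpolation=3))"
```

```text
stub left (0.0002, 0.0932)
collar left (0.0001, 0.0902)
collar right (-0.0002, 0.0822)
block (0.0002, 0.0172)
time_s: 26.4
tcp_pos: [0.5099, -0.2234, 0.1085]
eef_rot: [47.9, 85.7, -71.8]
contact_force: [2.1, -9.1, -7.0]
gripper_width: 0.051
t 26.4 tcp [ 0.5099 -0.2234  0.1085] J [ -0.6  14.1 -28.    5.6 -46.6  57.1] toolx [ 0.024 -0.072 -0.997] jaw 60.3 F [ 2.1 -9.1 -7. ] M [-1.529 -1.587  1.536] w 0.051
```

View pics/w24a.png

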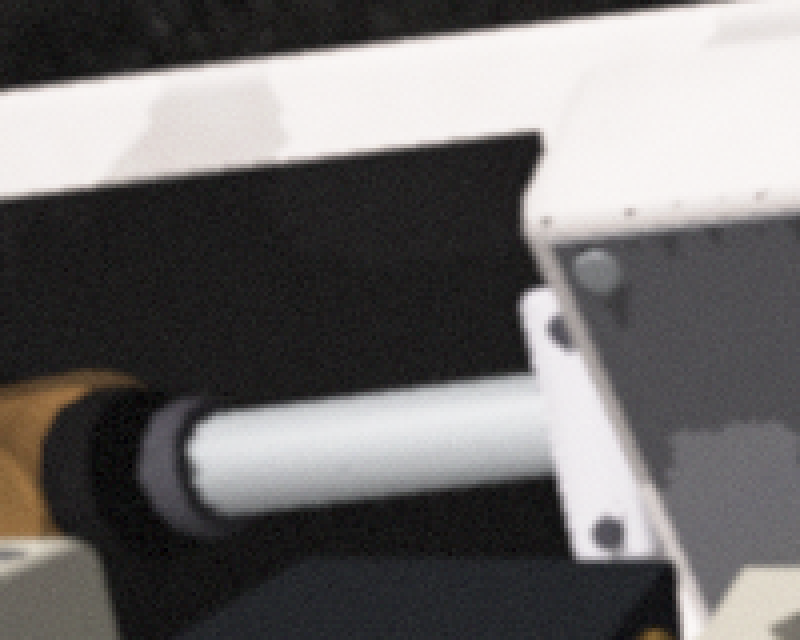

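The stub has vanished behind the collar from this angle. I'll release and look at the pad from straight above.

```bash
python3 -m handwheel '[[[0,0,0,0],[0,0,0,0],[0,0,0,0],[0,0,0.4,0],[0,0,0.7,0],[0,0,0.8,0],[0,0.3,0.5,0],[0.1,0.6,0,0]]]' 76; python3 -m handwheel '[[[0.2,0.8,0,0],[0.2,0.8,0,0],[0.2,0.6,0,0],[0,0.2,0,0],[0,0,0,0]]]'; python3 -c "
from h import *
stat()
c=vision.get_calibration('wrist');np.save('c25.npy',c['pose']);print(c['pose'][:3,3],proj(c,(.5653+.09*.3827,-.1751+.09*.9239,.058)))
im=vision.capture('wrist');cv2.imwrite('pics/w25.png',im)"
```

```text
time_s: 27.25
tcp_pos: [0.5118, -0.188, 0.2071]
eef_rot: [45.2, 85.8, -75.0]
contact_force: [0.1, 1.3, 0.4]
gripper_width: 0.0761
time_s: 27.75
tcp_pos: [0.5366, -0.0864, 0.2093]
eef_rot: [48.5, 85.8, -71.7]
contact_force: [-0.6, -0.1, 0.0]
gripper_width: 0.0761
t 27.75 tcp [ 0.5366 -0.0864  0.2093] J [ 14.6   7.8 -20.9   4.8 -61.1  42.9] toolx [ 0.023 -0.07  -0.997] jaw 59.8 F [-0.6 -0.1  0. ] M [ 0.215  0.115 -0.018] w 0.0761
[ 0.59620072 -0.11207718  0.37145188] [225.01263055 133.54544118]
```

View pics/w25.png

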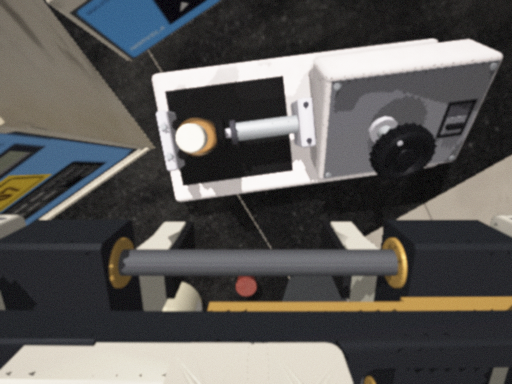

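```bash
python3 -c "
import cv2
im=cv2.imread('pics/w25.png')
a=cv2.resize(im[85:190,145:320],None,fx=4.5,fy=4.5,interpolation=3)
cv2.imwrite('pics/w25a.png',cv2.convertScaleAbs(a,alpha=1.5,beta=15))"
```

```text
(no output)
```

View pics/w25a.png

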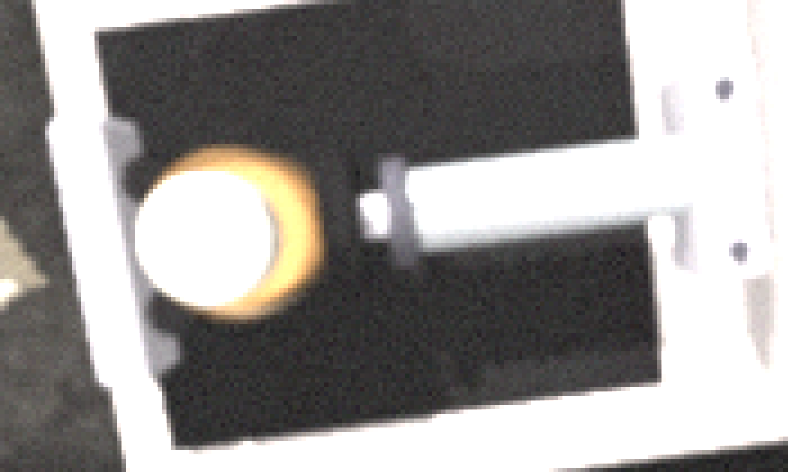

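```bash
python3 - <<'E'
from h import *
w=vision.get_calibration("wrist");w["pose"]=np.load("c25.npy")
F=lambda u,v:(145+u/4.5,85+v/4.5)
for n,p in(("stub left",F(359,214)),("collar left",F(386,210)),("collar right",F(411,207)),("block top edge",F(700,175)),("pad face/bottle edge",F(323,225))):print(n,cly(w,p))
print(cly(w,F(700,175),.074))
w["pose"]=np.load("c5.npy");A5=lambda u,v:(180+u/3,5+v/3)
print("w5 block top edge",cly(w,A5(478,300),.074))
E
```

```text
stub left (0.0011, 0.0901)
collar left (0.0011, 0.0836)
collar right (0.001, 0.0776)
block top edge (-0.0009, 0.0082)
pad face/bottle edge (-0.0003, 0.0989)
(-0.0006, 0.0113)
w5 block top edge (0.0003, 0.0113)
```

```bash
python3 -c "
import cv2
im=cv2.imread('pics/w25.png')
a=cv2.resize(im[105:190,350:450],None,fx=6,fy=6,interpolation=3)
cv2.imwrite('pics/w25b.png',cv2.convertScaleAbs(a,alpha=1.7,beta=15))"
```

```text
(no output)
```

View pics/w25b.png

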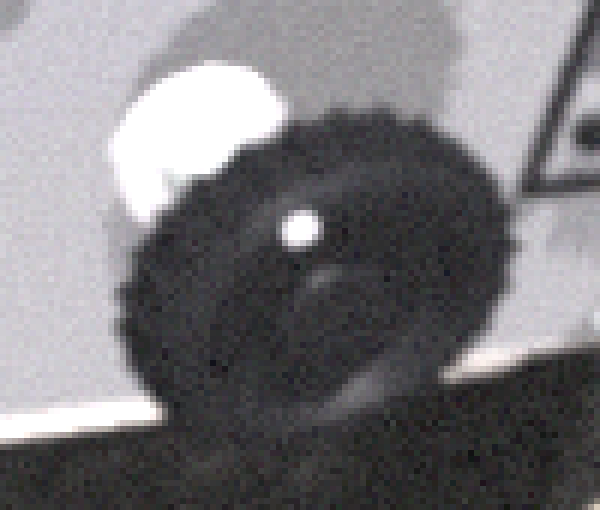

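```bash
python3 - <<'E'
from h import *
w=vision.get_calibration("wrist")
def f(n,pose,dot):
    w["pose"]=np.load(pose);d=onface(w,dot);a,b=d@UP,d@CY
    print(n,"abs ang",np.degrees(np.arctan2(b,a)).round(1),"r",np.hypot(a,b).round(4),"hub px",proj(w,HUB).round(1))
f("w5","c5.npy",(330+330/3.6,40+517/3.6));f("w10","c10.npy",(170+310/3.4,50+532/3.4));f("w18","c18.npy",(200+183/6,140+280/6));f("w25","c25.npy",(350+300/6,105+228/6))
w["pose"]=np.load("c25.npy");h=proj(w,HUB);print((h-[350,105])*6)
w["pose"]=np.load("c18.npy");h=proj(w,HUB);print((h-[200,140])*6)
E
```

```text
w5 abs ang 176.5 r 0.0269 hub px [440.  161.2]
w10 abs ang 171.1 r 0.0295 hub px [270.1 186.4]
w18 abs ang 88.1 r 0.0195 hub px [249.7 189.4]
w25 abs ang 32.0 r 0.0143 hub px [405.1 153.6]
[330.53529543 291.55283767]
[297.91503814 296.31662205]
```

```bash
python3 - <<'E'
from h import *
cs=vision.get_calibration("scene");w=vision.get_calibration("wrist")
L=[(cs,(270+238/4.6,180+278/4.6))]
for pose,p in(("c10.npy",(170+340/3.4,50+458/3.4)),("c18.npy",(200+298/6,140+278/6)),("c25.npy",(350+315/6,105+268/6))):
    d=dict(w);d["pose"]=np.load(pose);L.append((d,p))
A=np.zeros((3,3));b=np.zeros(3)
for c,p in L:
    o,v=ray(c,p);M=np.eye(3)-np.outer(v,v);A+=M;b+=M@o
X=np.linalg.solve(A,b);print(X)
for c,p in L:print(proj(c,X)-p)
q=X-CC;print("clamp",q@CX,q@CY,X[2])
d=X+N*.009-HUB;print("vs HUB along up, y, n",d@UP,d@CY,d@N)
E
```

```text
[ 0.50785781 -0.22243295  0.1255629 ]
[ 0.01840197 -0.1723102 ]
[ 0.17822399 -1.6848563 ]
[0.43099446 0.30780389]
[-0.16183906  1.53530865]
clamp -0.03495652008128032 -0.06571404156852433 0.12556290075153234
vs HUB along up, y, n -0.0010731701731224908 -0.0003423215685242732 0.003918429716467101
```

```bash
sed -i 's/^HUB=.*/HUB=np.array([.50786,-.22243,.12556])+N*.009/' h.py; python3 - <<'E'
from h import *
w=vision.get_calibration("wrist")
P=[]
for n,pose,dot in(("w5","c5.npy",(330+330/3.6,40+517/3.6)),("w10","c10.npy",(170+310/3.4,50+532/3.4)),("w18","c18.npy",(200+183/6,140+280/6)),("w25","c25.npy",(350+300/6,105+228/6))):
    w["pose"]=np.load(pose);d=onface(w,dot);a,b=d@UP,d@CY;P.append((a,b))
P=np.array(P)
for off in(0,-.003,-.006):
    q=P-[off,0];print(off,np.degrees(np.arctan2(q[:,1],q[:,0])).round(1),np.hypot(*q.T).round(4))
E
```

```text
0 [166.9 166.7  74.   33.1] [0.023  0.0238 0.0206 0.0193]
-0.003 [165.  164.8  66.3  28.8] [0.0201 0.0209 0.0216 0.0219]
-0.006 [162.4 162.3  59.4  25.5] [0.0172 0.018  0.023  0.0246]
```

With the wheel's outline centre triangulated from four views, the dot's radius is consistent (about 21 mm). The corrected wheel centre is (0.508, -0.222, 0.1255). The wheel has turned about 135–145° and the gap seen from above is about 6.3 mm, so ~36° remains. The hand-to-wheel ratio is ~0.72. Back for another stroke, better centred.

```bash
python3 -m handwheel '[[[-0.1,-0.5,0,1],[-0.15,-0.8,0,1],[-0.15,-0.8,0,1],[-0.15,-0.8,0,1],[-0.1,-0.4,-0.2,1],[0,0,-0.6,1],[0,0,-0.6,1],[0,0,0,0]]]' 72; python3 -c "
from h import *
stat()"
```

```text
time_s: 28.6
tcp_pos: [0.5047, -0.2315, 0.1525]
eef_rot: [48.4, 85.7, -35.7]
contact_force: [-0.5, -0.3, -0.4]
gripper_width: 0.0721
t 28.6 tcp [ 0.5047 -0.2315  0.1525] J [ -2.8  10.4 -25.2   3.  -50.9  96.7] toolx [ 0.061 -0.044 -0.997] jaw 95.7 F [-0.5 -0.3 -0.4] M [0.085 0.244 0.025] w 0.0721
```

```bash
python3 -m handwheel '[[[0.05,0.2,-0.5,0],[0,0,-0.4,0],[0,0,-0.15,0],[0,0,0,0]]]'; python3 -c "
from h import *
stat()"
```

```text
time_s: 29.0
tcp_pos: [0.507, -0.2265, 0.113]
eef_rot: [48.5, 85.5, -36.3]
contact_force: [0.0, 0.4, 0.7]
gripper_width: 0.0718
t 29.0 tcp [ 0.507  -0.2265  0.113 ] J [ -2.1  12.8 -28.3   3.5 -45.3  94.8] toolx [ 0.063 -0.046 -0.997] jaw 95.1 F [0.  0.4 0.7] M [0.089 0.158 0.015] w 0.0718
```

```bash
python3 -m handwheel '[[[0.03,0.08,-0.08,0],[0,0,0,0],[0,0,0,0],[0,0,0,0],[0,0,0,0]]]' 40 55; python3 -c "
from h import *
stat()"; python3 -m handwheel '[[[0,0,0,-1],[0,0,0,-1],[0,0,0,-1],[-0.01,0.01,0,-1],[-0.01,0.01,0,-1],[-0.01,0.01,0,-1]]]'; python3 -c "
from h import *
stat()
im=vision.capture('wrist');cv2.imwrite('pics/w26.png',im)"
```

```text
time_s: 29.5
tcp_pos: [0.5092, -0.2212, 0.1117]
eef_rot: [51.4, 85.5, -33.7]
contact_force: [2.2, -5.7, -6.7]
gripper_width: 0.0512
t 29.5 tcp [ 0.5092 -0.2212  0.1117] J [ -1.6  12.8 -28.4   3.4 -45.   94.2] toolx [ 0.066 -0.044 -0.997] jaw 94.9 F [ 2.2 -5.7 -6.7] M [-1.939 -0.305 -0.192] w 0.0512
time_s: 30.1
tcp_pos: [0.5088, -0.2225, 0.1117]
eef_rot: [50.5, 85.3, -65.1]
contact_force: [1.9, -7.9, -9.3]
gripper_width: 0.0509
t 30.1 tcp [ 0.5088 -0.2225  0.1117] J [ -0.4  13.4 -28.6   5.9 -46.1  60.7] toolx [ 0.035 -0.075 -0.997] jaw 64.3 F [ 1.9 -7.9 -9.3] M [-0.667 -1.369  1.552] w 0.0509
```

View pics/w26.png

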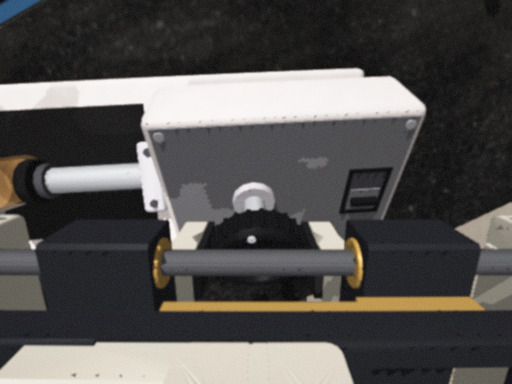

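```bash
cat >> h.py <<'E'
def dotang(c,px):
    d=onface(c,px);a,b=d@UP+.0015,d@CY;return np.degrees(np.arctan2(b,a)).round(1),np.hypot(a,b).round(4)
def finddot(im,x0,x1,y0,y1,th=150):
    g=im[y0:y1,x0:x1].min(2);m=(g>th).astype(np.uint8);n,l,s,ce=cv2.connectedComponentsWithStats(m)
    return [(s[i,4],(ce[i]+[x0,y0]).round(1)) for i in range(1,n)]
E
python3 - <<'E'
from h import *
c=vision.get_calibration("wrist");im=cv2.imread("pics/w26.png")
f=finddot(im,215,300,215,249);print(f)
print(dotang(c,(251.0,240)))
E
```

```text
[(np.int32(37), array([251. , 238.8]))]
(np.float64(12.0), np.float64(0.0201))
```

The dot is visible at (251,239), so I can read the angle now: the wheel has gone from 31° to 12°. Continuing in small steps.

```bash
python3 -m handwheel '[[[-0.01,0.01,0,-1],[-0.01,0.01,0,-1],[-0.01,0.01,0,-1]]]'; python3 -c "
from h import *
stat()
c=vision.get_calibration('wrist')
im=vision.capture('wrist');cv2.imwrite('pics/w27.png',im)
f=finddot(im,225,300,215,249);print(f,[dotang(c,x[1]) for x in f])"
```

```text
time_s: 30.45
tcp_pos: [0.5085, -0.2232, 0.1116]
eef_rot: [51.2, 85.1, -79.9]
contact_force: [0.5, -7.2, -8.2]
gripper_width: 0.0511
t 30.45 tcp [ 0.5085 -0.2232  0.1116] J [ -0.1  13.9 -28.2   6.6 -47.2  44.6] toolx [ 0.015 -0.084 -0.996] jaw 48.8 F [ 0.5 -7.2 -8.2] M [-0.545 -1.233  1.729] w 0.0511
[(np.int32(35), array([251.5, 239.4]))] [(np.float64(0.9), np.float64(0.021))]
```

View pics/w27.png

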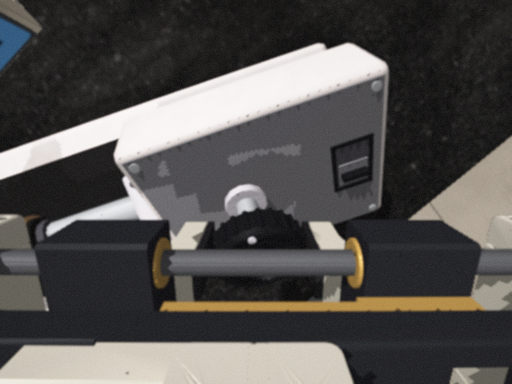

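About 5.3 mm of the 6.3 mm has been wound. I'll release and look from above again.

```bash
python3 -m handwheel '[[[0,0,0,0],[0,0,0,0],[0,0,0,0],[0,0,0.4,0],[0,0,0.7,0],[0,0,0.8,0],[0,0.3,0.5,0.5],[0.1,0.6,0,1]]]' 76; python3 -m handwheel '[[[0.2,0.8,0,1],[0.2,0.8,0,0],[0.2,0.6,0,0],[0.1,0.2,0,0],[0,0,0,0]]]'; python3 -c "
from h import *
stat()
c=vision.get_calibration('wrist');np.save('c28.npy',c['pose'])
im=vision.capture('wrist');cv2.imwrite('pics/w28.png',im)
f=finddot(im,360,450,100,200);print(f)
a=cv2.resize(im[85:200,145:320],None,fx=4.5,fy=4.5,interpolation=3)
cv2.imwrite('pics/w28a.png',cv2.convertScaleAbs(a,alpha=1.5,beta=15))"
```

```text
time_s: 31.3
tcp_pos: [0.5124, -0.1888, 0.2128]
eef_rot: [50.9, 85.0, -72.9]
contact_force: [0.6, 0.0, -0.5]
gripper_width: 0.0764
time_s: 31.8
tcp_pos: [0.5422, -0.0878, 0.2168]
eef_rot: [55.3, 84.8, -63.0]
contact_force: [0.3, 0.0, -0.0]
gripper_width: 0.0761
t 31.8 tcp [ 0.5422 -0.0878  0.2168] J [ 14.9   7.3 -20.9   5.8 -60.8  44. ] toolx [ 0.041 -0.08  -0.996] jaw 61.6 F [ 0.3  0.  -0. ] M [ 0.312  0.178 -0.012] w 0.0761
[(np.int32(295), array([378.8, 137.6])), (np.int32(12), array([410.4, 150.8])), (np.int32(7), array([445., 170.])), (np.int32(1), array([423., 177.])), (np.int32(29), array([365.3, 183.6]))]
```

View pics/w28a.png

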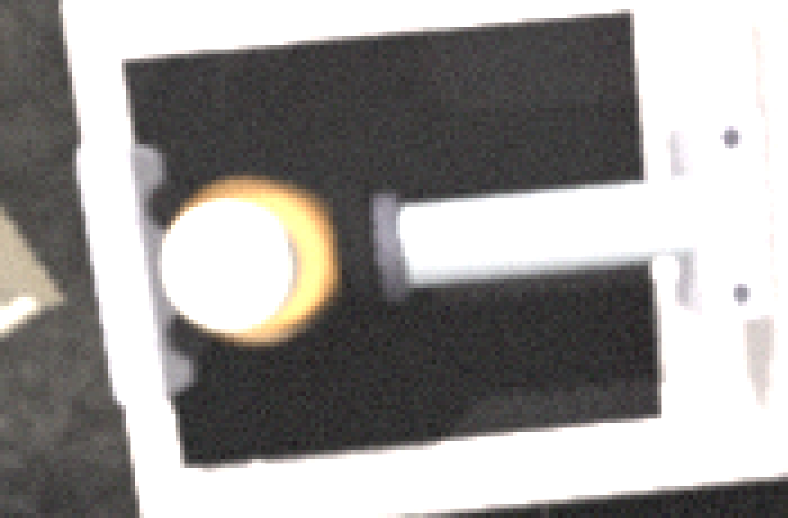

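View pics/w28.png

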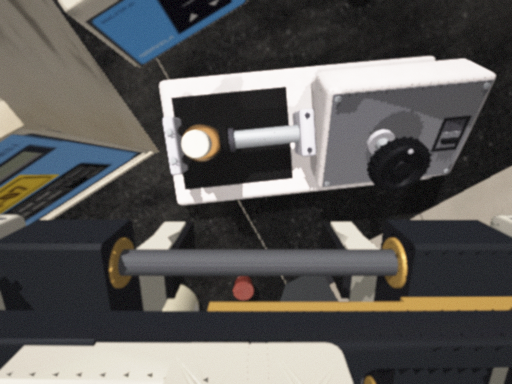

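```bash
python3 - <<'E'
from h import *
w=vision.get_calibration("wrist");w["pose"]=np.load("c28.npy")
F=lambda u,v:(145+u/4.5,85+v/4.5)
for n,p in(("collar left",F(374,248)),("collar right",F(404,245)),("bottle edge/pad face",F(338,255))):print(n,cly(w,p))
print("block",cly(w,F(703,228),.074),"dot",dotang(w,(410.4,150.8)))
w["pose"]=np.load("c25.npy");print("w25 dot",dotang(w,(400,143)))
im=cv2.imread("pics/w28.png");a=cv2.resize(im[125:165,210:270],None,fx=12,fy=12,interpolation=3)
cv2.imwrite("pics/w28c.png",cv2.convertScaleAbs(a,alpha=2.5,beta=20))
E
```

```text
collar left (0.0004, 0.0902)
collar right (0.0004, 0.0828)
bottle edge/pad face (-0.0003, 0.0991)
block (-0.0026, 0.012) dot (np.float64(-1.5), np.float64(0.0211))
w25 dot (np.float64(30.8), np.float64(0.0206))
```

View pics/w28c.png

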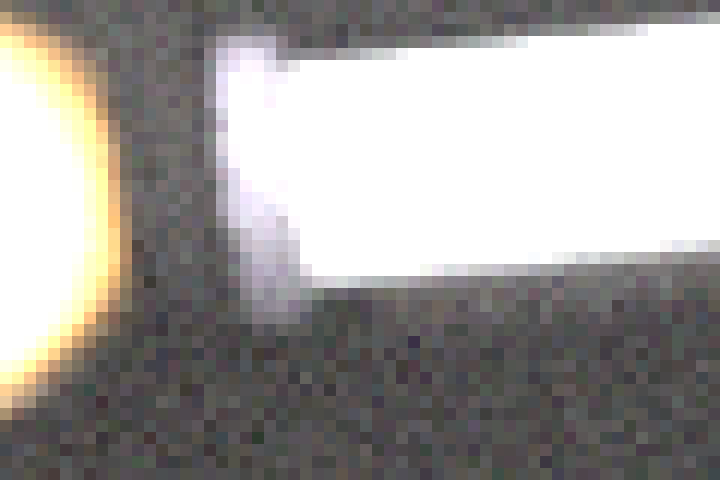

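From above the collar has reached the pad back (0.0902 vs 0.0901), with no stub visible; the remaining gap is between 0 and 0.9 mm. About 8–9° more of wheel will make it firm while staying well under the 17° forcing limit. I'll grip again for one short stroke, reading the dot.

```bash
python3 -m handwheel '[[[-0.1,-0.5,0,1],[-0.15,-0.8,0,1],[-0.2,-0.8,0,1],[-0.2,-0.8,0,0.5],[-0.15,-0.3,-0.2,0],[0,0,-0.6,0],[0,0,-0.7,0],[0,0,0,0]]]' 72; python3 -c "
from h import *
stat()"
```

```text
time_s: 32.65
tcp_pos: [0.5039, -0.2291, 0.1561]
eef_rot: [55.0, 84.7, -45.5]
contact_force: [-0.1, -0.3, -0.0]
gripper_width: 0.0724
t 32.65 tcp [ 0.5039 -0.2291  0.1561] J [ -1.6   9.6 -26.3   4.7 -50.3  78.2] toolx [ 0.064 -0.065 -0.996] jaw 79.4 F [-0.1 -0.3 -0. ] M [0.199 0.324 0.004] w 0.0724
```

```bash
python3 -m handwheel '[[[0.08,0.16,-0.5,0],[0,0.02,-0.45,0],[0.02,0,-0.15,0],[0,0.03,-0.05,0]]]'; python3 -m handwheel '[[[0,0,0,0],[0,0,0,0],[0,0,0,0],[0,0,0,0],[0,0,0,0]]]' 40 55;  python3 -c "
from h import *
stat()
c=vision.get_calibration('wrist')
im=vision.capture('wrist');cv2.imwrite('pics/w29.png',im)
f=finddot(im,215,300,215,249);print(f,[dotang(c,x[1]) for x in f])"
```

```text
time_s: 33.05
tcp_pos: [0.5089, -0.2239, 0.1133]
eef_rot: [55.4, 84.5, -45.1]
contact_force: [0.6, -0.3, 0.1]
gripper_width: 0.0723
time_s: 33.55
tcp_pos: [0.5104, -0.2219, 0.1155]
eef_rot: [58.4, 84.5, -42.2]
contact_force: [1.5, -8.6, -7.9]
gripper_width: 0.0508
t 33.55 tcp [ 0.5104 -0.2219  0.1155] J [ -0.8  12.3 -29.4   5.2 -44.3  76.6] toolx [ 0.071 -0.065 -0.995] jaw 79.3 F [ 1.5 -8.6 -7.9] M [-2.418 -0.341 -0.192] w 0.0508
[(np.int32(15), array([266.6, 235.4])), (np.int32(1), array([266., 239.]))] [(np.float64(0.5), np.float64(0.0219)), (np.float64(-0.4), np.float64(0.0191))]
```

```bash
python3 -m handwheel '[[[0,0,-0.04,-1],[0,0,-0.02,-1]]]';  python3 -c "
from h import *
stat()
c=vision.get_calibration('wrist')
im=vision.capture('wrist');cv2.imwrite('pics/w30.png',im)
f=finddot(im,215,300,215,249);print(f,[dotang(c,x[1]) for x in f])"
```

```text
time_s: 33.8
tcp_pos: [0.5106, -0.2227, 0.1152]
eef_rot: [58.1, 84.4, -52.5]
contact_force: [6.5, -8.9, -11.7]
gripper_width: 0.0511
t 33.8 tcp [ 0.5106 -0.2227  0.1152] J [ -0.3  12.5 -29.5   6.3 -44.7  65.3] toolx [ 0.06  -0.078 -0.995] jaw 69.3 F [  6.5  -8.9 -11.7] M [-1.199 -2.235  1.521] w 0.0511
[(np.int32(36), array([267. , 237.8]))] [(np.float64(-7.3), np.float64(0.0206))]
```

```bash
python3 -m handwheel '[[[0,0,-0.02,-0.7]]]';  python3 -c "
from h import *
stat()
c=vision.get_calibration('wrist')
im=vision.capture('wrist');cv2.imwrite('pics/w31.png',im)
f=finddot(im,215,300,215,249);print(f,[dotang(c,x[1]) for x in f])"
```

```text
time_s: 33.95
tcp_pos: [0.5106, -0.223, 0.1151]
eef_rot: [58.0, 84.3, -56.3]
contact_force: [2.4, -7.3, -9.5]
gripper_width: 0.051
t 33.95 tcp [ 0.5106 -0.223   0.1151] J [ -0.2  12.6 -29.5   6.7 -44.9  61.2] toolx [ 0.055 -0.082 -0.995] jaw 65.5 F [ 2.4 -7.3 -9.5] M [-0.445 -1.083  1.54 ] w 0.051
[(np.int32(35), array([266.9, 237.7]))] [(np.float64(-9.6), np.float64(0.0207))]
```

The wheel has advanced about 10° since the last check. Releasing and looking from above.

```bash
python3 -m handwheel '[[[0,0,0,0],[0,0,0,0],[0,0,0,0],[0,0,0.4,0],[0,0,0.7,0],[0,0,0.8,0],[0,0.3,0.5,0],[0.1,0.6,0,-0.5]]]' 76; python3 -m handwheel '[[[0.2,0.8,0,-0.5],[0.2,0.8,0,0],[0.2,0.7,0,0],[0.1,0.3,0,0],[0,0,0,0]]]'; python3 -c "
from h import *
stat()
c=vision.get_calibration('wrist');np.save('c32.npy',c['pose'])
im=vision.capture('wrist');cv2.imwrite('pics/w32.png',im)
f=finddot(im,360,450,100,200);print([(a,b,dotang(c,b)) for a,b in f])
a=cv2.resize(im[85:200,145:320],None,fx=4.5,fy=4.5,interpolation=3)
cv2.imwrite('pics/w32a.png',cv2.convertScaleAbs(a,alpha=1.5,beta=15))"
```

```text
time_s: 34.8
tcp_pos: [0.5137, -0.1881, 0.2152]
eef_rot: [57.7, 84.4, -59.2]
contact_force: [0.3, -0.6, 0.2]
gripper_width: 0.0759
time_s: 35.3
tcp_pos: [0.5435, -0.0786, 0.2179]
eef_rot: [60.6, 84.3, -58.7]
contact_force: [-0.1, -0.8, -0.6]
gripper_width: 0.0765
t 35.3 tcp [ 0.5435 -0.0786  0.2179] J [ 16.2   6.9 -21.5   6.3 -60.3  41.4] toolx [ 0.052 -0.085 -0.995] jaw 60.6 F [-0.1 -0.8 -0.6] M [0.263 0.166 0.034] w 0.0765
[(np.int32(303), array([386.2, 133.5]), (np.float64(40.8), np.float64(0.0483))), (np.int32(5), array([422.6, 145.2]), (np.float64(-10.7), np.float64(0.0208))), (np.int32(1), array([379., 147.]), (np.float64(55.4), np.float64(0.0426))), (np.int32(15), array([432.5, 172.9]), (np.float64(-118.1), np.float64(0.0267))), (np.int32(59), array([369.7, 180.6]), (np.float64(108.4), np.float64(0.0384)))]
```

View pics/w32a.png

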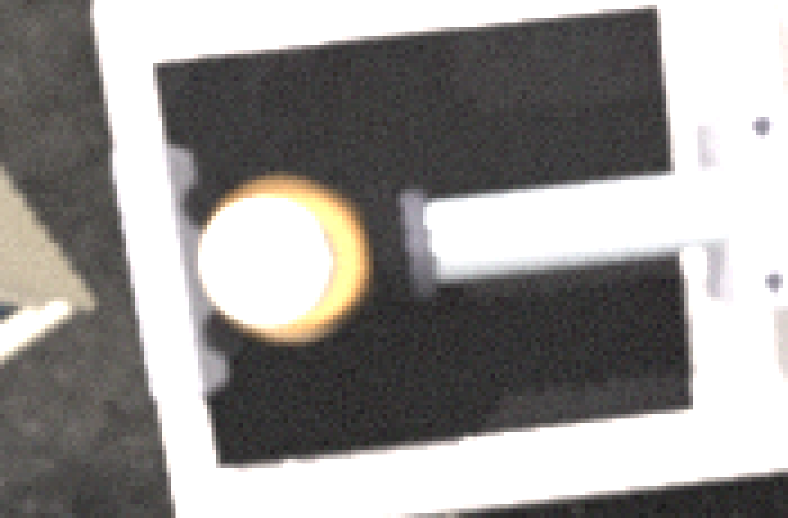

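View pics/w32.png

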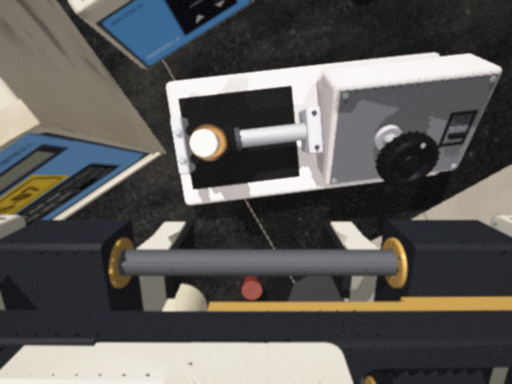

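```bash
python3 - <<'E'
from h import *
for f,off,cl,cr,be in(("28",145,(374,248),(404,245),(338,255)),("32",145,(403,243),(428,240),(369,255))):
    w=vision.get_calibration("wrist");w["pose"]=np.load(f"c{f}.npy");F=lambda u,v:(145+u/4.5,85+v/4.5)
    im=cv2.imread(f"pics/w{f}.png").astype(float).max(2)
    print(f,cly(w,F(*cl)),cly(w,F(*cr)),cly(w,F(*be)))
    # intensity profile along the sleeve axis y (x=0), z=.058, averaged over x -3..3mm
    ys=np.arange(.076,.104,.001);pr=[]
    for yy in ys:
        v=[]
        for xx in np.linspace(-.003,.003,7):
            u=proj(w,CC+CX*xx+CY*yy+np.array([0,0,.058]));v.append(cv2.getRectSubPix(im.astype(np.float32),(1,1),(float(u[0]),float(u[1])))[0,0])
        pr.append(int(np.mean(v)))
    print(list(zip((ys*1000).astype(int),pr)))
E
```

```text
28 (0.0004, 0.0902) (0.0004, 0.0828) (-0.0003, 0.0991)
[(np.int64(76), 216), (np.int64(77), 216), (np.int64(78), 216), (np.int64(79), 216), (np.int64(80), 214), (np.int64(81), 211), (np.int64(82), 198), (np.int64(83), 165), (np.int64(84), 123), (np.int64(85), 101), (np.int64(86), 99), (np.int64(87), 100), (np.int64(88), 99), (np.int64(89), 88), (np.int64(90), 70), (np.int64(91), 45), (np.int64(92), 33), (np.int64(93), 34), (np.int64(94), 35), (np.int64(95), 35), (np.int64(96), 33), (np.int64(97), 32), (np.int64(98), 34), (np.int64(99), 46), (np.int64(100), 78), (np.int64(101), 118), (np.int64(102), 155), (np.int64(103), 186)]
32 (0.0007, 0.0912) (0.0007, 0.085) (-0.0012, 0.0999)
[(np.int64(76), 216), (np.int64(77), 215), (np.int64(78), 215), (np.int64(79), 216), (np.int64(80), 216), (np.int64(81), 215), (np.int64(82), 214), (np.int64(83), 202), (np.int64(84), 172), (np.int64(85), 128), (np.int64(86), 102), (np.int64(87), 99), (np.int64(88), 100), (np.int64(89), 95), (np.int64(90), 80), (np.int64(91), 58), (np.int64(92), 40), (np.int64(93), 34), (np.int64(94), 35), (np.int64(95), 35), (np.int64(96), 35), (np.int64(97), 34), (np.int64(98), 32), (np.int64(99), 37), (np.int64(100), 65), (np.int64(101), 104), (np.int64(102), 145), (np.int64(103), 180)]
```

```bash
python3 - <<'E'
from h import *
def prof(f):
    w=vision.get_calibration("wrist");w["pose"]=np.load(f"c{f}.npy")
    im=cv2.imread(f"pics/w{f}.png").astype(np.float32).max(2)
    ys=np.arange(.045,.106,.00025);pr=[]
    for yy in ys:
        v=[]
        for xx in np.linspace(-.0015,.0025,7):
            u=proj(w,CC+CX*xx+CY*yy+np.array([0,0,.058]));v.append(cv2.getRectSubPix(im,(1,1),(float(u[0]),float(u[1])))[0,0])
        pr.append(np.mean(v))
    pr=np.array(pr);out=[]
    for lv in (67,100,150):
        s=np.nonzero(np.diff(np.sign(pr-lv)))[0];out.append((lv,(ys[s]*1000).round(1).tolist()))
    q=w["pose"][:3,3]-CC
    print(f,"cam clamp",(q@CX).round(3),(q@CY).round(3),w["pose"][2,3].round(3),out)
for f in("5","25","28","32"):prof(f)
E
```

```text
5 cam clamp -0.01 0.093 0.365 [(67, [68.5]), (100, [57.0, 57.3, 68.0]), (150, [52.5, 59.0, 67.0])]
25 cam clamp 0.004 0.07 0.371 [(67, [90.5, 99.5]), (100, [79.0, 80.5, 89.8, 100.3]), (150, [77.3, 83.5, 88.5, 101.8])]
28 cam clamp 0.007 0.074 0.38 [(67, [90.0, 99.5]), (100, [88.0, 100.5]), (150, [83.3, 101.8])]
32 cam clamp 0.003 0.081 0.382 [(67, [90.8, 100.0]), (100, [88.8, 100.8]), (150, [84.5, 102.0])]
```

The dot has advanced 9.2° since the last look from above. Collar to pad back reads 0 ± 0.4 mm, so the pad is closed up with the wheel 0.05–0.16 rad into the firm range. Now the lock: shut the fingers and move over it for a close view.

```bash
python3 -m handwheel '[[[-0.1,-0.5,0,0],[-0.3,-0.85,0,0],[-0.35,-0.85,0,0.5],[-0.35,-0.85,0,0.5],[-0.35,-0.85,0,0.4],[-0.35,-0.85,0,0],[-0.1,-0.5,0,0],[0,0,0,0]]]' 0 20; python3 -c "
from h import *
stat()
c=vision.get_calibration('wrist');np.save('c33.npy',c['pose'])
im=vision.capture('wrist');cv2.imwrite('pics/w33.png',im);print(proj(c,(.493,-.298,.0885)),proj(c,(.51,-.2224,.1255)))"
```

```text
time_s: 36.15
tcp_pos: [0.4588, -0.3023, 0.2175]
eef_rot: [59.4, 84.3, -52.6]
contact_force: [-0.4, 0.2, 0.0]
gripper_width: 0.0176
t 36.15 tcp [ 0.4588 -0.3023  0.2175] J [-10.2   5.8 -22.1   4.5 -58.   75.9] toolx [ 0.06  -0.078 -0.995] jaw 67.8 F [-0.4  0.2  0. ] M [0.304 0.192 0.009] w 0.0176
[234.18298155 164.94680126] [147.19092021 183.88202683]
```

View pics/w33.png

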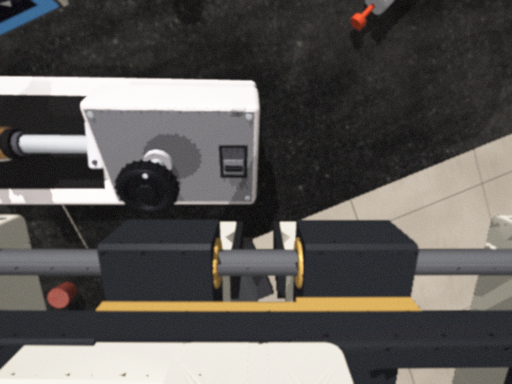

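The lock slide is at (233,161) and upright in the view, the ridge crossing it near (233,160). Enlarging it.

```bash
python3 - <<'E'
import cv2
im=cv2.imread("pics/w33.png");a=cv2.resize(im[135:190,205:265],None,fx=10,fy=10,interpolation=3)
cv2.imwrite("pics/w33a.png",cv2.convertScaleAbs(a,alpha=1.6,beta=10))
E
```

```text
(no output)
```

View pics/w33a.png

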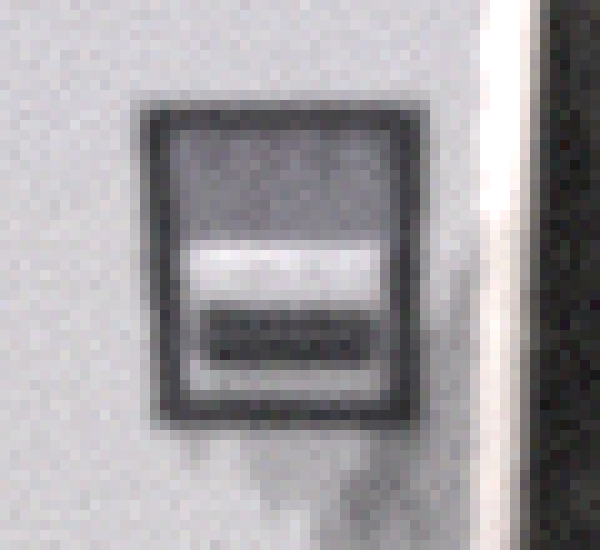

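```bash
python3 - <<'E'
import cv2,numpy as np
o=[]
for f,(y0,x0) in(("10",(130,310)),("25",(95,430)),("32",(100,435)),("5",(115,470))):
    im=cv2.imread(f"pics/w{f}.png");a=cv2.resize(im[y0:y0+50,x0:x0+42],(378,450)[:2] if 0 else None,fx=9 if 0 else 6.5,fy=6.5,interpolation=3)
    a=cv2.convertScaleAbs(a,alpha=1.6,beta=10);a=cv2.copyMakeBorder(a,0,0,0,273-a.shape[1],cv2.BORDER_CONSTANT) if a.shape[1]<273 else a;o.append(a[:325,:273])
cv2.imwrite("pics/locks.png",np.hstack(o[:2]));cv2.imwrite("pics/locks2.png",np.hstack(o[2:]))
E
```

```text
(no output)
```

View pics/locks.png

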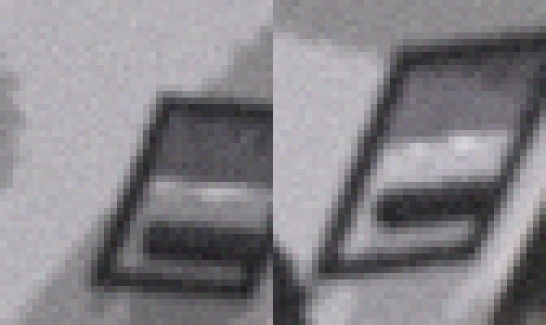

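View pics/locks2.png

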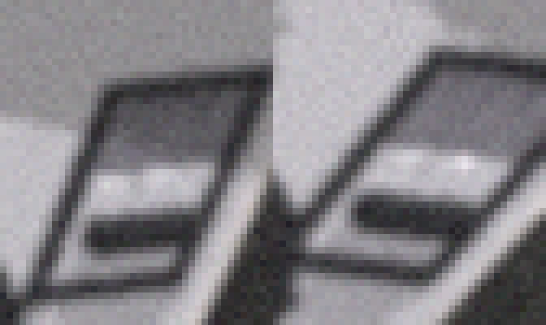

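```bash
python3 - <<'E'
from h import *
w=vision.get_calibration("wrist")
L=[]
for f,p in(("33",(233.8,169)),("25",(454.9,126.8)),("32",(456.9,136)),("5",(491.9,147.9)),("10",(341.8,167.4))):
    d=dict(w);d["pose"]=np.load(f"c{f}.npy");L.append((f,d,p))
A=np.zeros((3,3));b=np.zeros(3)
for f,c,p in L:
    o,v=ray(c,p);M=np.eye(3)-np.outer(v,v);A+=M;b+=M@o
X=np.linalg.solve(A,b);q=X-CC
print("ridge",X.round(4),"clamp",(q@CX).round(4),(q@CY).round(4),X[2].round(4))
for f,c,p in L:print(f,(proj(c,X)-p).round(1))
dw=X-np.array([.50786,-.22243,.12556]);print("rel wheel: up,y,n",(dw@UP).round(4),(dw@CY).round(4),(dw@N).round(4))
# w33 only, with plane 5 mm above face (n = -.037 from wheel)
f,c,p=L[0];o,v=ray(c,p);p0=np.array([.50786,-.22243,.12556])-.037*N;P=o+v*(((p0-o)@N)/(v@N));print("w33 plane",P.round(4))
E
```

```text
ridge [ 0.4896 -0.2965  0.0887] clamp -0.0235 -0.1411 0.0887
33 [ 0.3 -0.4]
25 [ 0.4 -0.3]
32 [ 0.1 -0.3]
5 [-0.2  0.8]
10 [-0.8  0.1]
rel wheel: up,y,n -0.0085 -0.0754 -0.0377
w33 plane [ 0.4894 -0.2961  0.0893]
```

The ridge is the dark bar. Five views agree within 0.8 px: (0.4895, -0.2963, 0.0888). That is 75.4 mm to the right of the wheel axis (75 expected) and 4.3 mm above the face (4 expected). I'll approach just below it on the slope.

```bash
python3 -m handwheel '[[[0.2,0.2,-0.5,0],[0.1,0.1,-0.8,0],[0,0,-0.5,0],[0,0,-0.2,0],[0,0,0,0]]]' 0 20; python3 -c "
from h import *
stat()
c=vision.get_calibration('wrist')
im=vision.capture('wrist');cv2.imwrite('pics/w34.png',im);print(proj(c,(.4895,-.2963,.0888)))"
```

```text
time_s: 36.7
tcp_pos: [0.4704, -0.2897, 0.1365]
eef_rot: [60.5, 84.2, -51.7]
contact_force: [-0.8, -0.3, 0.6]
gripper_width: 0.0006
t 36.7 tcp [ 0.4704 -0.2897  0.1365] J [ -8.5  10.4 -28.6   5.4 -46.9  72.8] toolx [ 0.062 -0.079 -0.995] jaw 67.7 F [-0.8 -0.3  0.6] M [0.281 0.209 0.009] w 0.0006
[252.29536745 189.07700637]
```

View pics/w34.png

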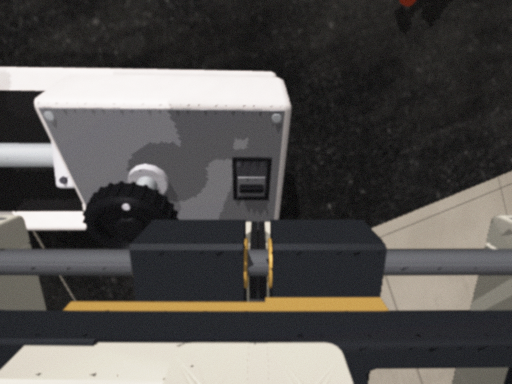

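The bar shows at the predicted pixel (252,189). But with the jaws along the clamp's y, the gripper body would hang over the wheel with only ~3 mm clearance. I'll go up and turn 90° clockwise so its narrow side faces the wheel.

```bash
python3 -m handwheel '[[[0,0,0.6,0],[0,0,0.6,0],[0,0,0.3,-1],[0,0,0.02,-1],[0,0,0.02,-1],[0,0,0.02,-1],[0,0,0.02,-1],[0,0,0.02,-1]]]';python3 -m handwheel '[[[0,0,0.02,-1],[0,0,0.02,-1],[0,0,0.02,-1],[0,0,0.02,-1],[0,0,0.02,-1],[0,0,0.02,-1],[0,0,0.02,-1],[0,0,0.02,-1]]]';python3 -m handwheel '[[[0,0,0.02,-1],[0,0,0.02,-1],[0,0,0.02,-1],[0,0,0.02,-1],[0,0,0,0],[0,0,0,0]]]'; python3 -c "
from h import *
stat()
c=vision.get_calibration('wrist');np.save('c35.npy',c['pose'])
im=vision.capture('wrist');cv2.imwrite('pics/w35.png',im);print(proj(c,(.4895,-.2963,.0888)))"
```

```text
time_s: 37.55
tcp_pos: [0.4745, -0.2907, 0.2161]
eef_rot: [67.6, 83.6, -75.6]
contact_force: [0.1, 0.2, -0.4]
gripper_width: 0.0006
time_s: 38.35
tcp_pos: [0.4783, -0.2913, 0.2362]
eef_rot: [76.5, 83.4, -108.3]
contact_force: [-0.1, -0.7, -0.4]
gripper_width: 0.0002
time_s: 38.95
tcp_pos: [0.481, -0.2918, 0.2486]
eef_rot: [82.5, 83.6, -123.1]
contact_force: [0.2, -0.2, 0.2]
gripper_width: 0.0005
t 38.95 tcp [ 0.481  -0.2918  0.2486] J [ -7.3   9.5 -14.2   6.1 -69.2 -20.6] toolx [-0.061 -0.093 -0.994] jaw -25.6 F [ 0.2 -0.2  0.2] M [ 0.42  -0.288  0.038] w 0.0005
[247.3313458  191.58298484]
```

View pics/w35.png

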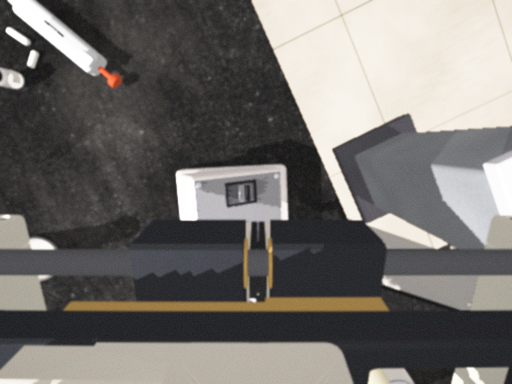

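```bash
python3 -m handwheel '[[[-0.2,-0.1,-0.6,0],[-0.1,0,-0.9,0],[0,0,-0.9,0],[0,0,-0.7,0],[0,0,-0.3,0],[0,0,0,0]]]'; python3 -c "
from h import *
stat()
c=vision.get_calibration('wrist');np.save('c36.npy',c['pose'])
im=vision.capture('wrist');cv2.imwrite('pics/w36.png',im);print(proj(c,(.4895,-.2963,.0888)))"
```

```text
time_s: 39.6
tcp_pos: [0.4692, -0.296, 0.1121]
eef_rot: [86.3, 83.8, -118.6]
contact_force: [-0.6, 0.4, 0.5]
gripper_width: 0.0002
t 39.6 tcp [ 0.4692 -0.296   0.1121] J [ -7.9  15.3 -26.7   7.6 -50.5 -21.9] toolx [-0.052 -0.095 -0.994] jaw -24.9 F [-0.6  0.4  0.5] M [ 0.383 -0.216 -0.049] w 0.0002
[230.66236518 237.12571825]
```

View pics/w36.png

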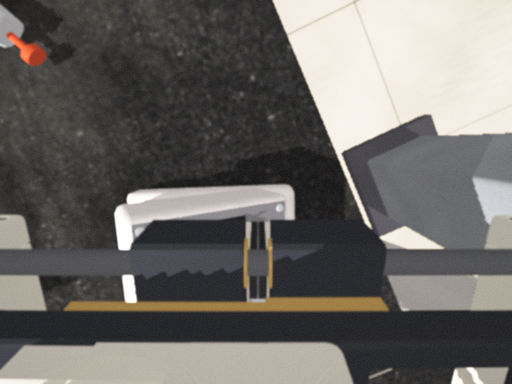

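The wrist view is blocked here, so I'll use the scene and side views to check the fingertip against the ridge.

```bash
cat >> h.py <<'E'
def two(name):
    a=vision.capture('scene');b=vision.capture('side')
    cv2.imwrite(name,np.hstack([cv2.resize(a[220:310,300:370],None,fx=5.6,fy=5.6,interpolation=3),cv2.resize(b[215:305,235:305],None,fx=5.6,fy=5.6,interpolation=3)]))
E
python3 -m handwheel '[[[0.05,0,-0.3,0],[0.03,0,-0.12,0],[0,0,0,0]]]'; python3 -c "
from h import *
stat();two('pics/t37.png')
cs=vision.get_calibration('scene');cd=vision.get_calibration('side');st=readout.get_state()
for p in((.4895,-.2963,.0888),st['tcp_pos']):print((proj(cs,p)-[300,220])*5.6,(proj(cd,p)-[235,215])*5.6+[392,0])"
```

```text
time_s: 39.95
tcp_pos: [0.4751, -0.2965, 0.0976]
eef_rot: [89.2, 83.8, -115.6]
contact_force: [0.3, -0.1, 0.2]
gripper_width: 0.0004
t 39.95 tcp [ 0.4751 -0.2965  0.0976] J [ -7.9  16.5 -27.3   7.9 -48.3 -22.3] toolx [-0.046 -0.097 -0.994] jaw -24.8 F [ 0.3 -0.1  0.2] M [ 0.38  -0.198 -0.053] w 0.0004
[195.49537361 304.6411976 ] [588.19978444 214.00875643]
[174.09036183 309.42973202] [552.5233562  195.51808641]
```

View pics/t37.png

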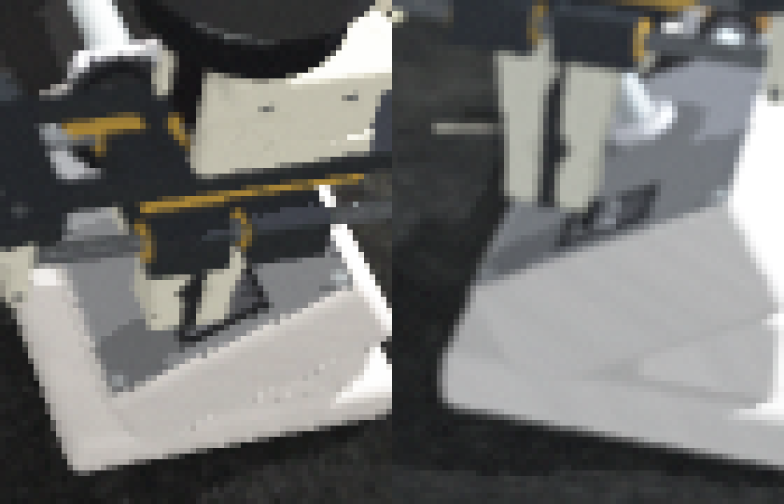

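In the side view the finger pair is thick along the slope: the leading edge is about 20 mm ahead of the TCP. So I'll back off down the slope first, then lower.

```bash
python3 -m handwheel '[[[-0.2,0.08,0.02,0],[-0.17,0.06,0,0],[0,0,-0.2,0],[0,0,0,0]]]'; python3 -c "
from h import *
stat();two('pics/t38.png')
cs=vision.get_calibration('scene');cd=vision.get_calibration('side');st=readout.get_state()
for p in((.4895,-.2963,.0888),st['tcp_pos'],st['tcp_pos']+CX*.021):print((proj(cs,p)-[300,220])*5.6,(proj(cd,p)-[235,215])*5.6+[392,0])"
```

```text
time_s: 40.45
tcp_pos: [0.4591, -0.2905, 0.0915]
eef_rot: [90.4, 83.9, -114.4]
contact_force: [0.7, -0.6, -0.2]
gripper_width: 0.0006
t 40.45 tcp [ 0.4591 -0.2905  0.0915] J [ -7.5  15.4 -30.    8.1 -46.6 -23. ] toolx [-0.044 -0.097 -0.994] jaw -24.8 F [ 0.7 -0.6 -0.2] M [ 0.437 -0.151  0.063] w 0.0006
[195.49537361 304.6411976 ] [588.19978444 214.00875643]
[134.61208519 324.86085224] [510.68429574 202.49014319]
[182.89367827 316.08031472] [563.66282373 210.91083005]
```

View pics/t38.png

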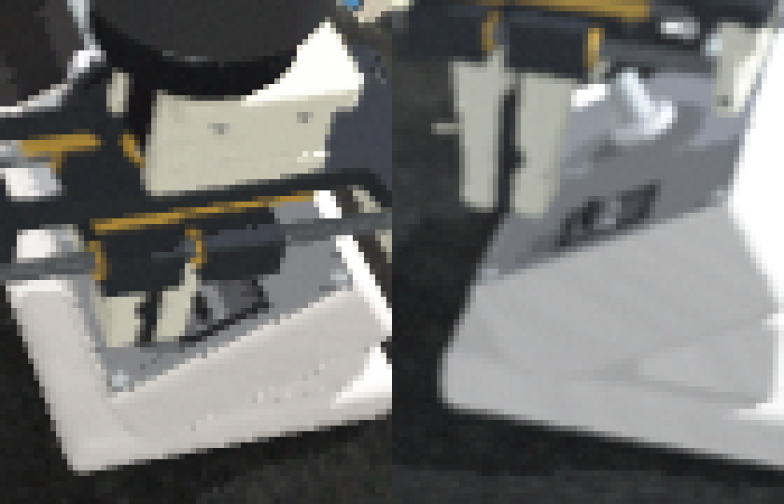

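```bash
python3 -m handwheel '[[[0,0,-0.2,0],[0,0,-0.06,0],[0,0,0,0]]]'; python3 -c "
from h import *
stat()
d=readout.get_state()['tcp_pos']+CX*.0168-np.array([.4895,-.2963,.0888]);print('rel ridge up,y,n',(d@UP).round(4),(d@CY).round(4),(d@N).round(4));two('pics/t39.png')"
```

```text
time_s: 40.85
tcp_pos: [0.4603, -0.2908, 0.0809]
eef_rot: [91.1, 83.9, -113.7]
contact_force: [0.3, -0.3, 1.3]
gripper_width: 0.0007
t 40.85 tcp [ 0.4603 -0.2908  0.0809] J [ -7.5  16.3 -30.6   8.3 -45.1 -23.3] toolx [-0.043 -0.098 -0.994] jaw -24.8 F [ 0.3 -0.3  1.3] M [ 0.406 -0.179 -0.013] w 0.0007
rel ridge up,y,n -0.0146 -0.0061 -0.0007
```

View pics/t39.png

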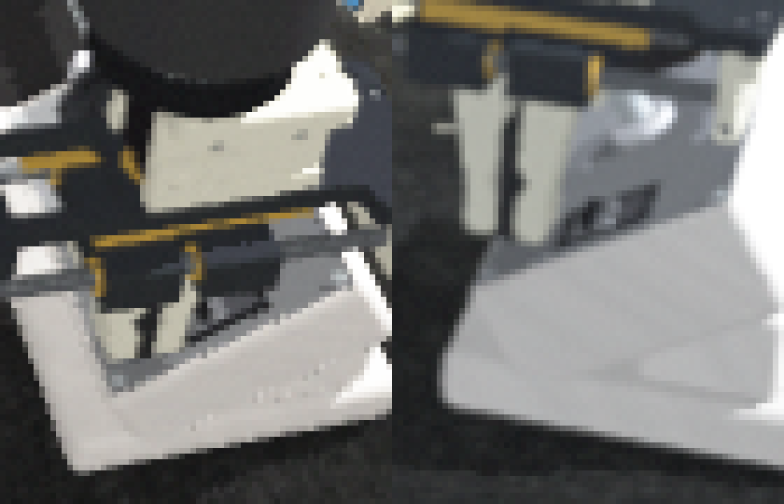

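```bash
python3 -m handwheel '[[[0.1,-0.04,0.07,0],[0.1,-0.04,0.07,0],[0,0,0,0]]]'; python3 -c "
from h import *
stat()
d=readout.get_state()['tcp_pos']+CX*.0168-np.array([.4895,-.2963,.0888]);print('rel ridge up,y,n',(d@UP).round(4),(d@CY).round(4),(d@N).round(4));two('pics/t40.png')"
```

```text
time_s: 41.25
tcp_pos: [0.4696, -0.2945, 0.0876]
eef_rot: [91.6, 83.9, -113.2]
contact_force: [-0.9, -0.4, 0.3]
gripper_width: 0.0005
t 41.25 tcp [ 0.4696 -0.2945  0.0876] J [ -7.7  16.6 -29.    8.2 -46.4 -22.8] toolx [-0.042 -0.098 -0.994] jaw -24.8 F [-0.9 -0.4  0.3] M [ 0.395 -0.174 -0.027] w 0.0005
rel ridge up,y,n -0.0025 -0.0059 0.0001
```

View pics/t40.png

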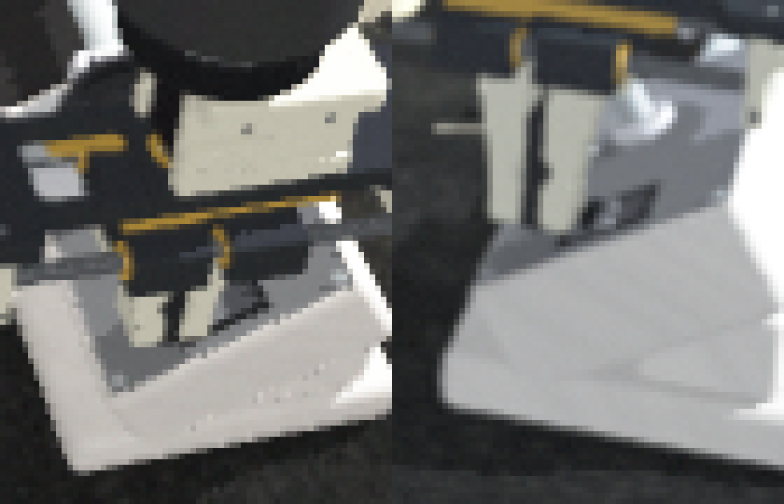

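The finger is at the ridge with no force yet. Pushing up the slope in 3 mm rows.

```bash
python3 -m handwheel '[[[0.06,-0.025,0.035,0],[0.06,-0.025,0.035,0]]]'; python3 -c "
from h import *
stat()
d=readout.get_state()['tcp_pos']+CX*.0168-np.array([.4895,-.2963,.0888]);print('rel ridge up,y,n',(d@UP).round(4),(d@CY).round(4),(d@N).round(4))"; python3 -m handwheel '[[[0.06,-0.025,0.035,0],[0.06,-0.025,0.035,0]]]'; python3 -c "
from h import *
stat()
d=readout.get_state()['tcp_pos']+CX*.0168-np.array([.4895,-.2963,.0888]);print('rel ridge up,y,n',(d@UP).round(4),(d@CY).round(4),(d@N).round(4));two('pics/t41.png')"
```

```text
time_s: 41.55
tcp_pos: [0.4727, -0.2961, 0.0898]
eef_rot: [90.3, 83.9, -114.6]
contact_force: [-1.2, 1.0, 0.4]
gripper_width: 0.0008
t 41.55 tcp [ 0.4727 -0.2961  0.0898] J [ -7.9  16.8 -28.2   8.  -47.  -22.5] toolx [-0.044 -0.097 -0.994] jaw -24.8 F [-1.2  1.   0.4] M [ 0.792  0.487 -0.057] w 0.0008
rel ridge up,y,n 0.0016 -0.0062 0.0003
time_s: 41.75
tcp_pos: [0.4756, -0.2978, 0.0922]
eef_rot: [88.0, 83.8, -116.9]
contact_force: [-3.9, 1.2, 1.3]
gripper_width: 0.0009
t 41.75 tcp [ 0.4756 -0.2978  0.0922] J [ -8.   17.  -27.4   7.9 -47.8 -22.3] toolx [-0.049 -0.096 -0.994] jaw -24.9 F [-3.9  1.2  1.3] M [ 0.954  1.061 -0.19 ] w 0.0009
rel ridge up,y,n 0.0056 -0.0067 0.0007
```

View pics/t41.png

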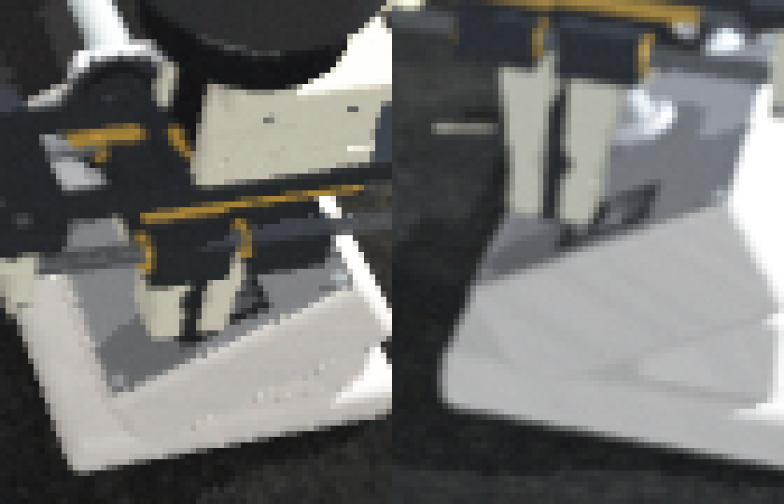

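Contact: about 4 N down-slope, near the detent. Pushing on.

```bash
python3 -m handwheel '[[[0.06,-0.025,0.025,0],[0.06,-0.025,0.025,0]]]'; python3 -c "
from h import *
stat()
d=readout.get_state()['tcp_pos']+CX*.0168-np.array([.4895,-.2963,.0888]);print('rel ridge up,y,n',(d@UP).round(4),(d@CY).round(4),(d@N).round(4))
two('pics/t42.png')"
```

```text
time_s: 42.05
tcp_pos: [0.4794, -0.2997, 0.0941]
eef_rot: [87.1, 83.8, -117.7]
contact_force: [-0.8, 0.4, 0.2]
gripper_width: 0.0006
t 42.05 tcp [ 0.4794 -0.2997  0.0941] J [ -8.2  17.3 -26.7   7.8 -48.4 -22. ] toolx [-0.05  -0.096 -0.994] jaw -24.9 F [-0.8  0.4  0.2] M [ 0.459 -0.004 -0.007] w 0.0006
rel ridge up,y,n 0.0102 -0.007 0.0001
```

View pics/t42.png

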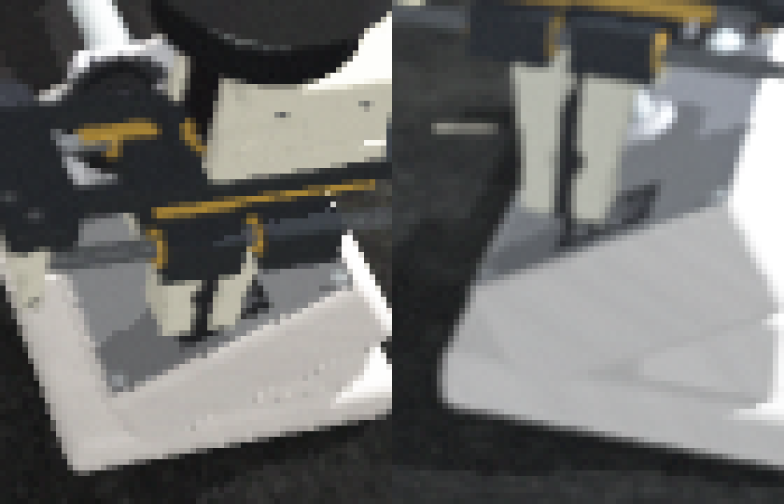

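The force dropped, so the detent is crossed. I'll push gently on to the stop.

```bash
python3 -m handwheel '[[[0.04,-0.017,0.02,0]]]'; python3 -m handwheel '[[[0.04,-0.017,0.02,0]]]';python3 -m handwheel '[[[0.04,-0.017,0.02,0]]]'; python3 -c "
from h import *
stat()
d=readout.get_state()['tcp_pos']+CX*.0168-np.array([.4895,-.2963,.0888]);print('rel ridge up,y,n',(d@UP).round(4),(d@CY).round(4),(d@N).round(4))
two('pics/t43.png')"
```

```text
time_s: 42.25
tcp_pos: [0.4833, -0.3009, 0.0954]
eef_rot: [89.3, 83.8, -115.5]
contact_force: [0.1, -0.3, 0.4]
gripper_width: 0.0006
time_s: 42.35
tcp_pos: [0.4858, -0.3017, 0.0965]
eef_rot: [90.1, 83.9, -114.8]
contact_force: [0.0, -0.0, 0.2]
gripper_width: 0.0001
time_s: 42.45
tcp_pos: [0.488, -0.3025, 0.0975]
eef_rot: [90.5, 83.9, -114.3]
contact_force: [0.2, 0.6, -0.4]
gripper_width: 0.0005
t 42.45 tcp [ 0.488  -0.3025  0.0975] J [ -8.3  17.6 -25.6   7.9 -48.7 -21.8] toolx [-0.044 -0.097 -0.994] jaw -24.8 F [ 0.2  0.6 -0.4] M [ 0.366 -0.189  0.005] w 0.0005
rel ridge up,y,n 0.0198 -0.0063 -0.0013
```

View pics/t43.png

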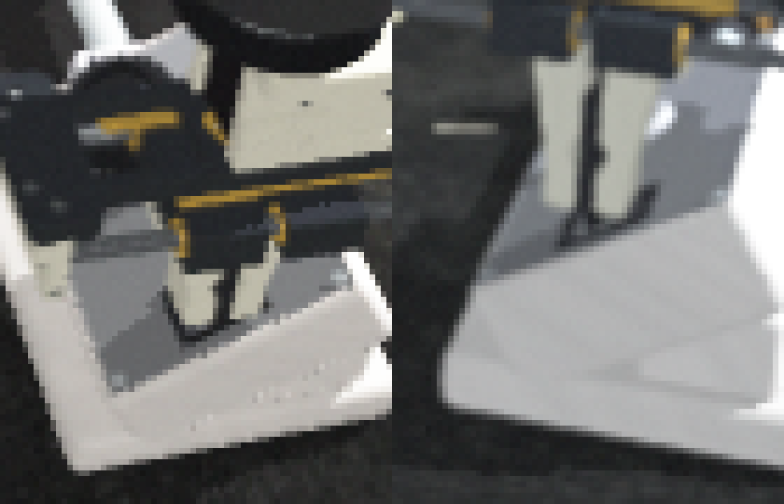

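There's no force at 20 mm, so the finger has ridden over the ridge. I'll lift and look at where the slide is.

```bash
python3 -m handwheel '[[[0,0,0.3,0],[-0.5,0.2,0.6,0],[-0.6,0.25,0.3,0],[0,0.3,0,0],[0,0,0,0]]]'; python3 -c "
from h import *
stat();two('pics/t44.png')"
```

```text
time_s: 43.05
tcp_pos: [0.4433, -0.272, 0.1496]
eef_rot: [91.1, 83.9, -113.7]
contact_force: [0.3, 0.2, 0.2]
gripper_width: 0.001
t 43.05 tcp [ 0.4433 -0.272   0.1496] J [ -5.5   9.6 -28.5   7.2 -54.1 -23.7] toolx [-0.043 -0.098 -0.994] jaw -24.8 F [0.3 0.2 0.2] M [ 0.399 -0.294  0.05 ] w 0.001
```

View pics/t44.png

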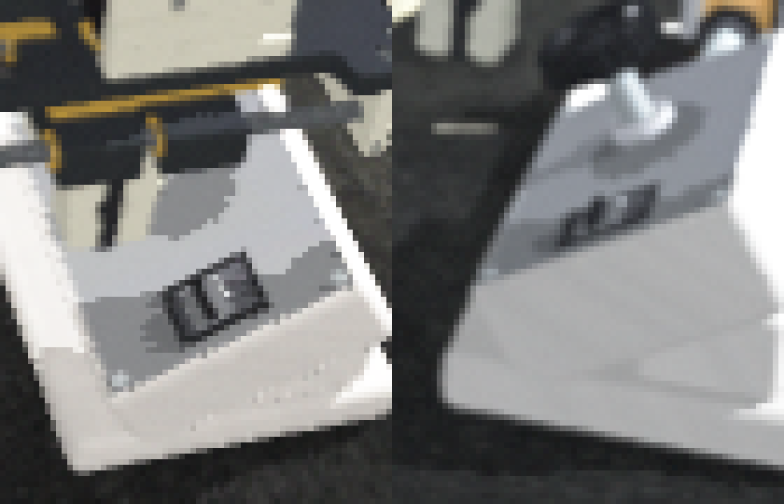

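```bash
python3 -c "
from h import *
a=vision.capture('scene');cv2.imwrite('pics/s44.png',a)
b=cv2.imread('pics/scene0.png')
o=[cv2.convertScaleAbs(cv2.resize(i[258:290,322:355],None,fx=11,fy=11,interpolation=3),alpha=1.3) for i in(b,a)]
cv2.imwrite('pics/s44c.png',np.hstack(o))
w=vision.capture('wrist');cv2.imwrite('pics/w44.png',w)"
```

```text
(no output)
```

View pics/s44c.png

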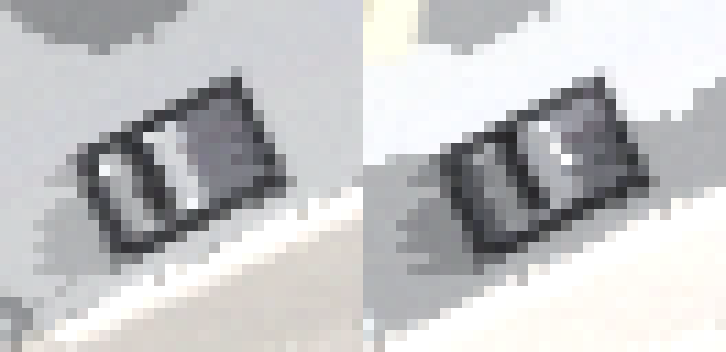

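View pics/w44.png

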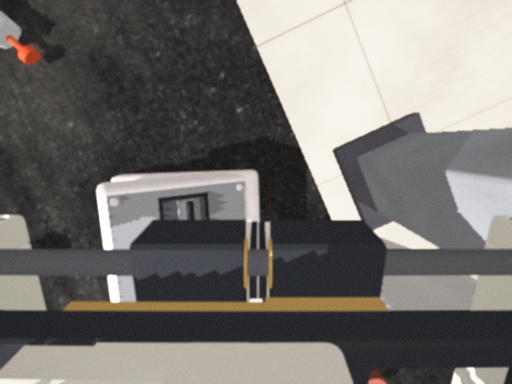

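The slide has moved only about 4 mm (ridge bar at (530,175) in the crop vs (150,180)+363 before), so it's short of the detent and the tip slipped over it. I'll go in again, lower (about 1.5 mm above the face).

```bash
python3 -m handwheel '[[[0.3,-0.3,0,0],[0.25,-0.2,-0.4,0],[0,0,-0.6,0],[0,0,-0.2,0],[0,0,0,0]]]'; python3 -c "
from h import *
stat()
d=readout.get_state()['tcp_pos']+CX*.0168-np.array([.4895,-.2963,.0888]);print('rel ridge up,y,n',(d@UP).round(4),(d@CY).round(4),(d@N).round(4))"
```

```text
time_s: 43.75
tcp_pos: [0.4673, -0.295, 0.097]
eef_rot: [88.5, 83.7, -116.4]
contact_force: [-0.0, 0.3, 0.5]
gripper_width: 0.0004
t 43.75 tcp [ 0.4673 -0.295   0.097 ] J [ -7.8  16.  -28.3   8.  -48.  -22.5] toolx [-0.048 -0.098 -0.994] jaw -24.9 F [-0.   0.3  0.5] M [ 0.401 -0.213  0.006] w 0.0004
rel ridge up,y,n 0.0005 -0.0073 0.0092
```

```bash
python3 -m handwheel '[[[0,0.02,-0.2,0],[-0.01,0.02,-0.12,0],[0,0,0,0]]]'; python3 -c "
from h import *
stat()
d=readout.get_state()['tcp_pos']+CX*.0168-np.array([.4895,-.2963,.0888]);print('rel ridge up,y,n',(d@UP).round(4),(d@CY).round(4),(d@N).round(4));two('pics/t45.png')"
```

```text
time_s: 44.05
tcp_pos: [0.4674, -0.2935, 0.0842]
eef_rot: [88.8, 83.7, -116.1]
contact_force: [0.1, -0.3, 0.3]
gripper_width: 0.0002
t 44.05 tcp [ 0.4674 -0.2935  0.0842] J [ -7.6  16.8 -29.3   8.2 -46.2 -23.1] toolx [-0.048 -0.098 -0.994] jaw -24.8 F [ 0.1 -0.3  0.3] M [ 0.403 -0.245  0.038] w 0.0002
rel ridge up,y,n -0.0063 -0.0059 -0.0016
```

View pics/t45.png

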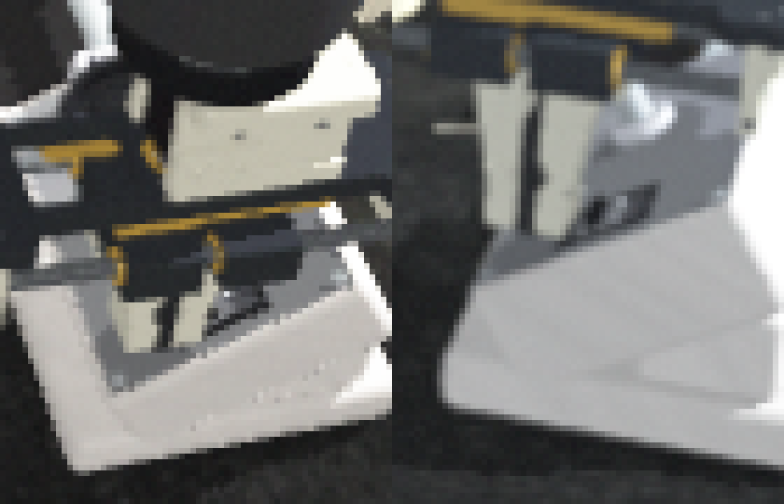

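```bash
python3 -m handwheel '[[[0,0,-0.05,0],[0,0,0,0]]]'; python3 -m handwheel '[[[0,0,-0.04,0],[0,0,0,0]]]'; python3 -c "
from h import *
stat()
d=readout.get_state()['tcp_pos']+CX*.0168-np.array([.4895,-.2963,.0888]);print('rel ridge up,y,n',(d@UP).round(4),(d@CY).round(4),(d@N).round(4))"
```

```text
time_s: 44.35
tcp_pos: [0.4684, -0.2936, 0.0837]
eef_rot: [90.1, 83.8, -114.7]
contact_force: [0.8, 0.2, 0.0]
gripper_width: 0.0002
time_s: 44.55
tcp_pos: [0.4687, -0.2936, 0.0825]
eef_rot: [90.7, 83.8, -114.2]
contact_force: [-1.2, -0.1, -0.7]
gripper_width: 0.0002
t 44.55 tcp [ 0.4687 -0.2936  0.0825] J [ -7.6  16.9 -29.4   8.3 -45.8 -23.1] toolx [-0.044 -0.099 -0.994] jaw -24.8 F [-1.2 -0.1 -0.7] M [ 0.396 -0.194  0.022] w 0.0002
rel ridge up,y,n -0.0062 -0.0055 -0.0037
```

```bash
python3 -m handwheel '[[[0,0,-0.04,0],[0,0,0,0]]]'; python3 -m handwheel '[[[0,0,-0.04,0],[0,0,0,0]]]'; python3 -c "
from h import *
stat()
d=readout.get_state()['tcp_pos']+CX*.0168-np.array([.4895,-.2963,.0888]);print('rel ridge up,y,n',(d@UP).round(4),(d@CY).round(4),(d@N).round(4))"
```

```text
time_s: 44.75
tcp_pos: [0.4687, -0.2937, 0.0809]
eef_rot: [90.8, 83.8, -114.0]
contact_force: [-0.9, 0.3, -0.3]
gripper_width: 0.0005
time_s: 44.95
tcp_pos: [0.4691, -0.2939, 0.0799]
eef_rot: [91.3, 83.8, -113.5]
contact_force: [-1.5, 1.3, 4.5]
gripper_width: 0.0002
t 44.95 tcp [ 0.4691 -0.2939  0.0799] J [ -7.6  17.1 -29.6   8.4 -45.3 -23.2] toolx [-0.043 -0.1   -0.994] jaw -24.8 F [-1.5  1.3  4.5] M [ 0.874  0.41  -0.093] w 0.0002
rel ridge up,y,n -0.007 -0.0056 -0.0062
```

The face is touched at n = -6.2 mm, so the earlier push was at the very top of the ridge. I'll lift ~1.5 mm off the face and push again.

```bash
python3 -m handwheel '[[[0.0,0,0.05,0],[0.06,-0.025,0.035,0],[0.06,-0.025,0.035,0],[0.04,-0.017,0.023,0]]]'; python3 -c "
from h import *
stat()
d=readout.get_state()['tcp_pos']+CX*.0168-np.array([.4895,-.2963,.0888]);print('rel ridge up,y,n',(d@UP).round(4),(d@CY).round(4),(d@N).round(4))"
```

```text
time_s: 45.35
tcp_pos: [0.4725, -0.2957, 0.0842]
eef_rot: [87.9, 83.7, -117.0]
contact_force: [-3.2, 4.2, -1.8]
gripper_width: 0.0005
t 45.35 tcp [ 0.4725 -0.2957  0.0842] J [ -7.8  17.3 -28.5   8.2 -46.6 -22.8] toolx [-0.05  -0.097 -0.994] jaw -24.9 F [-3.2  4.2 -1.8] M [ 2.029  1.195 -0.195] w 0.0005
rel ridge up,y,n -0.0015 -0.0059 -0.0044
```

```bash
python3 -m handwheel '[[[0.07,-0.029,0.035,0]]]'; python3 -m handwheel '[[[0.07,-0.029,0.035,0]]]'; python3 -m handwheel '[[[0.06,-0.025,0.03,0]]]'; python3 -c "
from h import *
stat()
d=readout.get_state()['tcp_pos']+CX*.0168-np.array([.4895,-.2963,.0888]);print('rel ridge up,y,n',(d@UP).round(4),(d@CY).round(4),(d@N).round(4));two('pics/t46.png')"
```

```text
time_s: 45.45
tcp_pos: [0.4728, -0.296, 0.0843]
eef_rot: [85.1, 83.7, -119.8]
contact_force: [-6.2, 6.9, -1.2]
gripper_width: 0.0002
time_s: 45.55
tcp_pos: [0.4728, -0.2961, 0.0843]
eef_rot: [82.1, 83.6, -122.9]
contact_force: [-6.8, 9.0, -0.7]
gripper_width: 0.0005
time_s: 45.65
tcp_pos: [0.4727, -0.296, 0.0843]
eef_rot: [79.3, 83.6, -125.7]
contact_force: [-5.7, 7.0, 1.1]
gripper_width: 0.001
t 45.65 tcp [ 0.4727 -0.296   0.0843] J [ -8.   17.9 -27.4   7.6 -48.  -22.3] toolx [-0.065 -0.091 -0.994] jaw -25.1 F [-5.7  7.   1.1] M [ 3.227  1.83  -0.221] w 0.001
rel ridge up,y,n -0.0012 -0.0062 -0.0044
```

View pics/t46.png

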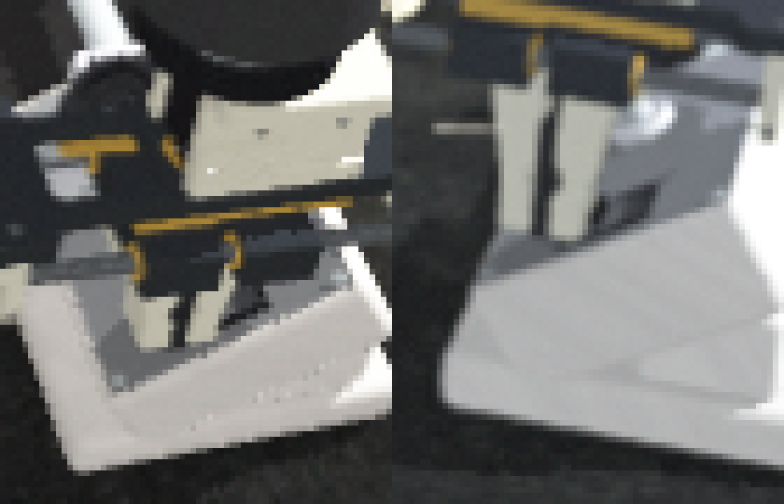

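```bash
python3 -c "
from h import *
b=vision.capture('side');a=cv2.imread('pics/side0.png')
cv2.imwrite('pics/t47.png',np.hstack([cv2.convertScaleAbs(cv2.resize(i[235:265,258:290],None,fx=12,fy=12,interpolation=3),alpha=1.5) for i in (a,b)]))"
```

```text
(no output)
```

View pics/t47.png

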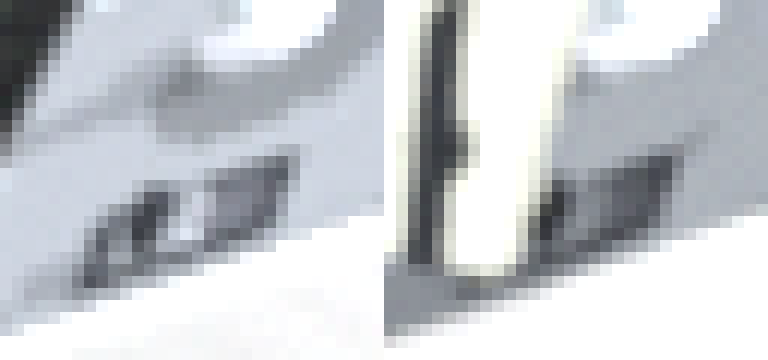

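The slide is still at about 4 mm, at the detent. The tip engages the ridge firmly, but 3 mm rows give only ~9 N. I'll use slightly bigger rows.

```bash
python3 -m handwheel '[[[0.12,-0.05,0.06,0]]]'; python3 -c "
from h import *
stat()
d=readout.get_state()['tcp_pos']+CX*.0168-np.array([.4895,-.2963,.0888]);print('rel ridge up,y,n',(d@UP).round(4),(d@CY).round(4),(d@N).round(4))"; python3 -m handwheel '[[[0.15,-0.062,0.075,0]]]'; python3 -c "
from h import *
stat()
d=readout.get_state()['tcp_pos']+CX*.0168-np.array([.4895,-.2963,.0888]);print('rel ridge up,y,n',(d@UP).round(4),(d@CY).round(4),(d@N).round(4))"
```

```text
time_s: 45.9
tcp_pos: [0.4752, -0.297, 0.0858]
eef_rot: [77.2, 83.5, -127.8]
contact_force: [-3.5, 3.1, 2.9]
gripper_width: 0.0003
t 45.9 tcp [ 0.4752 -0.297   0.0858] J [ -8.1  18.1 -26.7   7.5 -48.6 -22.1] toolx [-0.069 -0.089 -0.994] jaw -25.2 F [-3.5  3.1  2.9] M [ 1.86   0.944 -0.16 ] w 0.0003
rel ridge up,y,n 0.0019 -0.0061 -0.0045
time_s: 46.0
tcp_pos: [0.4802, -0.2992, 0.0887]
eef_rot: [76.0, 83.5, -129.0]
contact_force: [-9.4, 6.4, 0.2]
gripper_width: 0.0004
t 46.0 tcp [ 0.4802 -0.2992  0.0887] J [ -8.3  18.4 -25.7   7.4 -49.4 -21.8] toolx [-0.072 -0.088 -0.994] jaw -25.2 F [-9.4  6.4  0.2] M [ 2.798  3.68  -0.421] w 0.0004
rel ridge up,y,n 0.008 -0.0062 -0.0048
```

```bash
python3 -m handwheel '[[[0.06,-0.025,0.03,0]]]'; python3 -c "
from h import *
stat()
d=readout.get_state()['tcp_pos']+CX*.0168-np.array([.4895,-.2963,.0888]);print('rel ridge up,y,n',(d@UP).round(4),(d@CY).round(4),(d@N).round(4))
b=vision.capture('side');a=cv2.imread('pics/side0.png')
cv2.imwrite('pics/t48.png',np.hstack([cv2.convertScaleAbs(cv2.resize(i[235:265,258:290],None,fx=12,fy=12,interpolation=3),alpha=1.5) for i in (a,b)]))"
```

```text
time_s: 46.1
tcp_pos: [0.4799, -0.2993, 0.0887]
eef_rot: [73.1, 83.3, -132.0]
contact_force: [-8.7, 7.0, -1.0]
gripper_width: 0.0005
t 46.1 tcp [ 0.4799 -0.2993  0.0887] J [ -8.3  18.6 -25.4   7.2 -49.9 -21.7] toolx [-0.078 -0.086 -0.993] jaw -25.3 F [-8.7  7.  -1. ] M [ 3.152  2.699 -0.352] w 0.0005
rel ridge up,y,n 0.0078 -0.0065 -0.0046
```

View pics/t48.png

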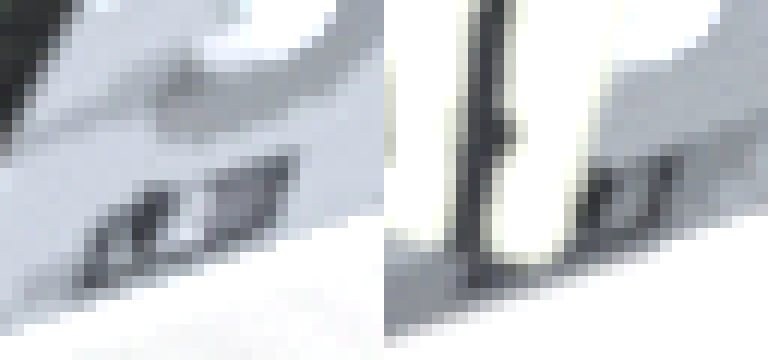

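The dark recess has disappeared: the slide is at the upper end and doesn't move at ~11 N. I'll give one slightly firmer push to confirm, then back off and up.

```bash
python3 -m handwheel '[[[0.12,-0.05,0.06,0]]]'; python3 -c "
from h import *
stat()
d=readout.get_state()['tcp_pos']+CX*.0168-np.array([.4895,-.2963,.0888]);print('rel ridge up,y,n',(d@UP).round(4),(d@CY).round(4),(d@N).round(4))"; python3 -m handwheel '[[[-0.2,0.08,0.02,0],[-0.2,0.08,0.3,0],[-0.2,0.08,0.6,0],[0,0,0.8,0],[0,0,0.8,0],[0,0,0.5,0],[-0.2,0,0,0],[0,0,0,0]]]'; python3 -c "
from h import *
stat()"
```

```text
time_s: 46.25
tcp_pos: [0.4801, -0.2997, 0.0891]
eef_rot: [68.8, 83.1, -136.4]
contact_force: [-12.2, 11.5, -3.3]
gripper_width: 0.0003
t 46.25 tcp [ 0.4801 -0.2997  0.0891] J [ -8.4  19.  -24.7   7.  -50.8 -21.4] toolx [-0.087 -0.082 -0.993] jaw -25.4 F [-12.2  11.5  -3.3] M [ 4.753  3.855 -0.598] w 0.0003
rel ridge up,y,n 0.0083 -0.0067 -0.0045
time_s: 47.05
tcp_pos: [0.4497, -0.2916, 0.2226]
eef_rot: [75.8, 83.4, -129.3]
contact_force: [-0.7, -0.3, -0.7]
gripper_width: 0.0002
t 47.05 tcp [ 0.4497 -0.2916  0.2226] J [ -7.8   8.3 -19.2   6.1 -66.1 -20. ] toolx [-0.073 -0.089 -0.993] jaw -25.2 F [-0.7 -0.3 -0.7] M [ 0.353 -0.33   0.012] w 0.0002
```

```bash
python3 -m handwheel '[[[0,0,0.02,1],[0,0,0.02,1],[0,0,0.02,1],[0,0,0.02,1],[0,0,0.02,1],[0,0,0.02,1],[0,0,0.02,1],[0,0,0.02,1]]]'; python3 -m handwheel '[[[0.1,0.3,0.02,1],[0.1,0.3,0.02,1],[0.1,0.3,0.02,1],[0.1,0.4,0.02,1],[0,0.5,0.02,1],[0,0.5,0.02,1],[0,0,0.02,1],[0,0,0,1]]]'; python3 -c "
from h import *
stat()
c=vision.get_calibration('wrist');np.save('c50.npy',c['pose'])
w=vision.capture('wrist');cv2.imwrite('pics/w50.png',w);a=vision.capture('scene');cv2.imwrite('pics/s50.png',a)"
```

```text
time_s: 47.85
tcp_pos: [0.4496, -0.2921, 0.2286]
eef_rot: [77.2, 83.4, -86.4]
contact_force: [-0.1, -0.2, -0.3]
gripper_width: 0.0005
time_s: 48.65
tcp_pos: [0.4652, -0.1971, 0.2322]
eef_rot: [76.6, 83.3, -45.3]
contact_force: [0.3, -0.2, -0.4]
gripper_width: 0.0008
t 48.65 tcp [ 0.4652 -0.1971  0.2322] J [  3.3   0.2 -26.8   5.9 -58.7  51.9] toolx [ 0.082 -0.083 -0.993] jaw 58.0 F [ 0.3 -0.2 -0.4] M [0.307 0.289 0.013] w 0.0008
```

View pics/w50.png

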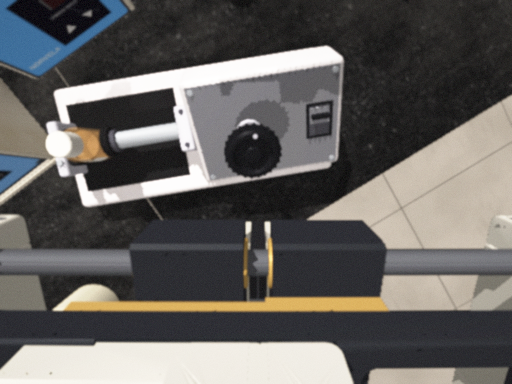

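View pics/s50.png

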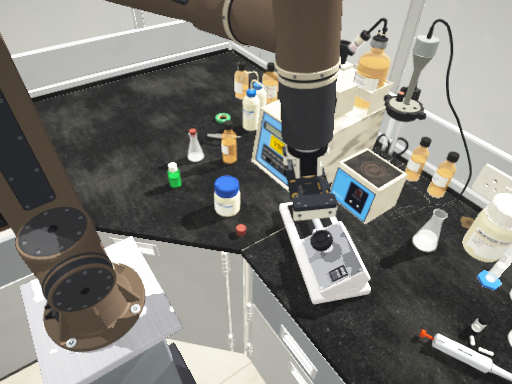

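```bash
python3 - <<'E'
from h import *
im=cv2.imread('pics/w50.png');c=vision.get_calibration('wrist');c['pose']=np.load('c50.npy')
f=finddot(im,235,275,120,170);print([(a,b,dotang(c,b)) for a,b in f])
o=[cv2.convertScaleAbs(cv2.resize(x,(390,390),interpolation=3),alpha=1.5,beta=10) for x in(im[95:145,295:345],im[110:170,45:135])]
cv2.imwrite('pics/w50c.png',np.hstack(o))
E
```

```text
[(np.int32(72), array([247.1, 122. ]), (np.float64(1.9), np.float64(0.0347))), (np.int32(15), array([254.5, 135.9]), (np.float64(-9.0), np.float64(0.0208)))]
```

View pics/w50c.png

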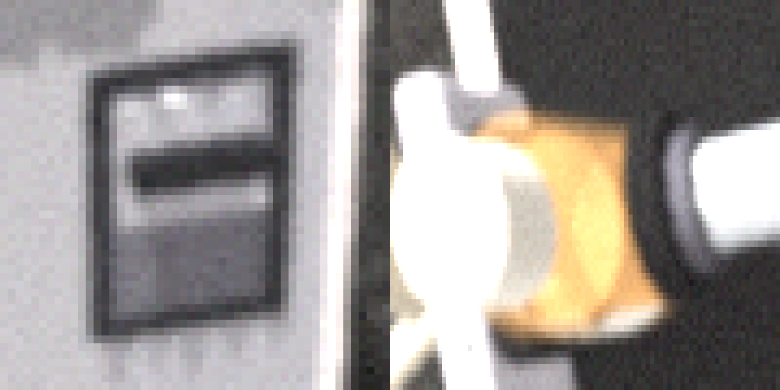

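Last pictures: the lock slide sits hard against the upper end of its frame with the recess now below it. The wheel dot is at -9° (left at -10.7°, within reading error). The collar is up against the pad's back and the bottle stands upright against the posts. In the scene view the bystanders are where they were, and the gripper is clear. Handing in.

```bash
python3 -c "
from plant import close_job,readout
print(readout.get_state()['time_s']);print(close_job())"
```

```text
48.75
the job is handed in; nothing more can be done
None
```

I put the small amber bottle upright in the holder and let go of it, wound the wheel clockwise until the pad closed, then pushed the lock slide across its detent to the upper stop. I handed in at 48.75 s. The hand-in gives no verdict.

**Bottle:** it ended up against the posts with the pad on it. At release it stood at clamp (1, 114) mm, against a seat of (0, 112).

**Wheel:** it turned about 177°, leaving no stub visible between collar and pad back. My estimate is 0.05–0.16 rad past closed, under the 0.3 rad limit. That rests on the pictures, because the moment readings were too disturbed by finger slip to show it turning firm. A rougher estimate from the pad's starting position came out at 3.25 ± 0.1 rad, against the nominal 3.3.

**Lock:** the first push slipped over the top of the ridge and left the slide at about 4 mm. The second, lower push crossed the detent and met a firm stop that held at about 16 N. The last picture shows the slide hard against the upper end of its frame.

**Checks that disagreed:**
- My first wheel-centre estimate was about 4 mm off. That made the early grips slip until I corrected it from four views.
- The tool drifted to about 6–7° of tilt over the job.
- In the last pictures the robot touched nothing and I saw no bystander moved; I checked that by eye only.

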